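# Put away the mixing cups and filler tins

### The job

The finishing job is over, so clear the bench: nest all the mixing cups upright one in another, fully home, in a single stack standing centred on the round rubber pad of the stand, and pile all the filler tins as a pyramid in the wooden cradle, filling its three troughs and saddling the rest in the gaps on top, all square and evenly centred in it. Leave the tape, the jar and the wood strip where they are.

Things in the scene. Friction and masses are not known exactly. Their poses are not given: they have to be found in the camera images.
- cup0: one of 2 to 4 like white plastic cups (None: absent), upright at start, 78 mm tall, 70 g. Body tapers from 40 mm dia. at the foot to 54 at 50 mm height; then a straight collar, 64 mm outer, 58 inner, from 50 to 78. Nested, its collar rests on the rim below, 28 mm higher, with 2 mm play all round. Origin: centre of the foot's underside; z up through the mouth; yaw means nothing
- cup1: one of 2 to 4 like white plastic cups (None: absent), upright at start, 78 mm tall, 70 g. Body tapers from 40 mm dia. at the foot to 54 at 50 mm height; then a straight collar, 64 mm outer, 58 inner, from 50 to 78. Nested, its collar rests on the rim below, 28 mm higher, with 2 mm play all round. Origin: centre of the foot's underside; z up through the mouth; yaw means nothing
- cup2: one of 2 to 4 like white plastic cups (None: absent), upright at start, 78 mm tall, 70 g. Body tapers from 40 mm dia. at the foot to 54 at 50 mm height; then a straight collar, 64 mm outer, 58 inner, from 50 to 78. Nested, its collar rests on the rim below, 28 mm higher, with 2 mm play all round. Origin: centre of the foot's underside; z up through the mouth; yaw means nothing
- cup3: one of 2 to 4 like white plastic cups (None: absent), upright at start, 78 mm tall, 70 g. Body tapers from 40 mm dia. at the foot to 54 at 50 mm height; then a straight collar, 64 mm outer, 58 inner, from 50 to 78. Nested, its collar rests on the rim below, 28 mm higher, with 2 mm play all round. Origin: centre of the foot's underside; z up through the mouth; yaw means nothing
- tin0: one of 4 or 5 like closed metal tins with a paper band (None: absent): cylinder 50 mm in diameter, 60 mm long, flat ends, about 160 g, lying on its side at start, rolls easily. Can be gripped from above by its two flat ends. Origin: middle of the tin, 25 mm above what it lies on; x along its axis
- tin1: one of 4 or 5 like closed metal tins with a paper band (None: absent): cylinder 50 mm in diameter, 60 mm long, flat ends, about 160 g, lying on its side at start, rolls easily. Can be gripped from above by its two flat ends. Origin: middle of the tin, 25 mm above what it lies on; x along its axis
- tin2: one of 4 or 5 like closed metal tins with a paper band (None: absent): cylinder 50 mm in diameter, 60 mm long, flat ends, about 160 g, lying on its side at start, rolls easily. Can be gripped from above by its two flat ends. Origin: middle of the tin, 25 mm above what it lies on; x along its axis
- tin3: one of 4 or 5 like closed metal tins with a paper band (None: absent): cylinder 50 mm in diameter, 60 mm long, flat ends, about 160 g, lying on its side at start, rolls easily. Can be gripped from above by its two flat ends. Origin: middle of the tin, 25 mm above what it lies on; x along its axis
- tin4: one of 4 or 5 like closed metal tins with a paper band (None: absent): cylinder 50 mm in diameter, 60 mm long, flat ends, about 160 g, lying on its side at start, rolls easily. Can be gripped from above by its two flat ends. Origin: middle of the tin, 25 mm above what it lies on; x along its axis
- cradle: fixed low wooden cradle, on the left or right, turned a little: board 38 mm (its x) by 196 (its y) by 12, with four half-sunk dowels across it 54 mm apart (tops 11 mm above the board) making three troughs in a row along y, and an 80 mm high cheek, 8 mm thick, closing each y end. Tins lie with axes along its x, sticking out 11 mm at each end. Origin: centre of its underside; z up
- seat0 (a point): where the middle of a tin lies when it rests in the trough at the cradle's -y end, 37 mm above the bench; a tin lying there has about 2 mm of play to each side.
- seat1 (a point): where the middle of a tin lies when it rests in the middle trough, 37 mm above the bench; a tin lying there has about 2 mm of play to each side.
- seat2 (a point): where the middle of a tin lies when it rests in the trough at the cradle's +y end, 37 mm above the bench; a tin lying there has about 2 mm of play to each side.
- seat3 (a point): where the middle of a tin lies when it rests in the gap between the tins at seat0 and seat1, saddled on top of these two, 79 mm above the bench; two tins in the upper layer clear each other by 4 mm.
- seat4 (a point): where the middle of a tin lies when it rests in the gap between the tins at seat1 and seat2, saddled on top of these two, 79 mm above the bench; two tins in the upper layer clear each other by 4 mm.
- battens: fixed light-wood rack flat on the bench: ten battens along its x, each 120 mm long, 8 mm wide, 14 mm high, 100 mm apart along its y, joined at the -x ends by a 6 mm high strip. The cups and tins start on the bench in the nine lanes between the battens, tins with axes roughly along the lanes. Origin: centre of its underside; z up
- stand: fixed square wooden stand, 110 by 110 by 10 mm, with a round black rubber pad of 72 mm diameter and 2 mm thickness on it. Origin: centre of its underside; z up.
- pad (a point): centre of the top of the round rubber pad, 12 mm above the bench; the lowest cup's foot belongs here
- tape: bystander: roll of blue tape lying flat, 100 mm diameter, 24 mm high, origin at the centre of its underside
- jar: bystander: amber glass jar with a black lid, 68 mm diameter, 110 mm tall, origin at the centre of its underside
- offcut: bystander: strip of wood, 160 by 40 by 18 mm, lying flat, origin at the centre of its underside

How it is judged (in metres and radians):
At the end, for the whole second after the job is handed in: Each cup upright (0.08 rad), within 12 mm of the pad centre line, at a nested height (0, 28, 56 or 84 mm above the pad, +-5 mm); each tin's middle within 13 mm of one of the five seats, its axis within 0.15 rad of the cradle's x; all at rest (horizontal distance between each of cup0, cup1, cup2, cup3 and pad below 0.012 m and angle between each of cup0, cup1, cup2, cup3's own z axis and vertical below 0.08 rad and linear speed of each of cup0, cup1, cup2, cup3, tin0, tin1, tin2, tin3, tin4 below 0.02 m/s and (z of cup0 in the frame of pad between -0.005 and 0.005 m or z of cup0 in the frame of pad between 0.023 and 0.033 m or z of cup0 in the frame of pad between 0.051 and 0.061 m or z of cup0 in the frame of pad between 0.079 and 0.089 m) and (z of cup1 in the frame of pad between -0.005 and 0.005 m or z of cup1 in the frame of pad between 0.023 and 0.033 m or z of cup1 in the frame of pad between 0.051 and 0.061 m or z of cup1 in the frame of pad between 0.079 and 0.089 m) and (z of cup2 in the frame of pad between -0.005 and 0.005 m or z of cup2 in the frame of pad between 0.023 and 0.033 m or z of cup2 in the frame of pad between 0.051 and 0.061 m or z of cup2 in the frame of pad between 0.079 and 0.089 m) and (z of cup3 in the frame of pad between -0.005 and 0.005 m or z of cup3 in the frame of pad between 0.023 and 0.033 m or z of cup3 in the frame of pad between 0.051 and 0.061 m or z of cup3 in the frame of pad between 0.079 and 0.089 m) and angle between the x axis of each of tin0, tin1, tin2, tin3, tin4 and the x axis of cradle, either way round below 0.15 rad and (distance between tin0 and seat0 below 0.013 m or distance between tin0 and seat1 below 0.013 m or distance between tin0 and seat2 below 0.013 m or distance between tin0 and seat3 below 0.013 m or distance between tin0 and seat4 below 0.013 m) and (distance between tin1 and seat0 below 0.013 m or distance between tin1 and seat1 below 0.013 m or distance between tin1 and seat2 below 0.013 m or distance between tin1 and seat3 below 0.013 m or distance between tin1 and seat4 below 0.013 m) and (distance between tin2 and seat0 below 0.013 m or distance between tin2 and seat1 below 0.013 m or distance between tin2 and seat2 below 0.013 m or distance between tin2 and seat3 below 0.013 m or distance between tin2 and seat4 below 0.013 m) and (distance between tin3 and seat0 below 0.013 m or distance between tin3 and seat1 below 0.013 m or distance between tin3 and seat2 below 0.013 m or distance between tin3 and seat3 below 0.013 m or distance between tin3 and seat4 below 0.013 m) and (distance between tin4 and seat0 below 0.013 m or distance between tin4 and seat1 below 0.013 m or distance between tin4 and seat2 below 0.013 m or distance between tin4 and seat3 below 0.013 m or distance between tin4 and seat4 below 0.013 m)); the robot touches nothing.
It fails at once if the tape is disturbed (moved over 30 mm) (distance of tape from where it was at the start of the episode above 0.03 m).
It fails at once if the jar is disturbed (moved over 30 mm) (distance of jar from where it was at the start of the episode above 0.03 m).
It fails at once if the offcut is disturbed (moved over 30 mm) (distance of offcut from where it was at the start of the episode above 0.03 m).
Of cup0, cup1, cup2, cup3 only 2 to 4 are there at a start; the rules pass over those that are not, and their reading is None.
Of tin0, tin1, tin2, tin3, tin4 only 4 to 5 are there at a start; the rules pass over those that are not, and their reading is None.
At some moment in a run one of tin0, tin1, tin2, tin3, tin4 may be knocked a few centimetres aside while the robot is not near it.
It also fails if it takes over 210 s, if anything falls off the work surface, if the arm or the gripper's body presses on something with over 40 N, if the wrist force passes 120 N, or if a joint passes its speed limit or range.

### The arm

A 6-joint arm with a two-finger parallel gripper is mounted at the origin on the work surface. World frame = base frame: x ahead of the robot, y to its left, z up, the work surface at z = 0. Lengths are in mm, angles in rad, forces in N, time in s.
With the tool pointing down it reaches from about 350 to 875 mm from the base axis. Payload 4.2 kg.
Tool frame: the origin (TCP) lies at the very end of the fingers, on their centre line; the grasp point (between the pads) lies 19 mm behind it; z points along the fingers, y is the line along which they close (so a half turn about z gives the same grasp; the last joint's range is limited). The gripper opens to 85 mm and grips with 20 to 120 N. Pads are 22 mm wide; open, the fingers measure 114 mm over their backs; the gripper's body (76 mm by 85 mm) begins 54 mm behind the grasp point. The pads swing forward as they close: fully open they stand 13 mm farther back than shut.
Start: joints at [1.551, 0.385, 0.008, 0, -1.194, -0.259], TCP at [171.969, 600.854, 231.312] pointing down, gripper open.
Joint ranges: [-3.14, 3.14], [-1.21, 2.06], [-1.07, 1.41], [-3.16, 2.05], [-2.99, -0.16], [-3.1, 3.1]. Speed limits (rad/s): [2.79, 2.79, 3.14, 3.14, 3.14, 3.14].

### API

Orientations are given as a unit quaternion [x, y, z, w].
In Python, from bench import arm, optics gives the robot as it stands. The module is installed in compiled form; this text tells all that it offers.
- The arm moves only by the tool step_arm, never from a script. Its argument "motion" is a list of rows, each an object with "dr": the turn, a rotation vector about the tool's x, y, z in units of 8 degrees (1.0 is 8 degrees), a list of three; "slide": the shift along the tool's x, y, z in mm, a list of three; "jaw": the finger opening in mm, from 0 to 85.4. A call has exactly 8 rows; each row is the pose to reach, as a shift and turn from the pose commanded when the call began, along the tool's axes at that moment; what a row does not reach only later rows make up. A row lasts 1/8 s, in which the tool goes at most 62.5 mm and 10.7 degrees, less where a joint would pass 70% of its speed; a pose out of reach is approached as far as the arm can. A call with a gripper value outside its range is refused whole. The fingers move at their own pace and stop on an object; the grip force is fixed at half the most. Time passes only in rows, so rows that repeat a pose let the fingers close, or fill a call up. It gives the time, the measured TCP pose, the force, the opening and the grip force at its end, in the units of the state.
- arm.read_state(): the state, without advancing time (a new reading comes with each control period).
- optics.get_image(name): name is "scene" or "top" or "wrist"; returns the picture (420x560x3 uint8, blue, green, red); there is no depth.
- optics.camera_info(name): a dict with "camera_matrix" (3x3 intrinsics, pixels), "k1" (the pictures are not rectified: a ray, as slopes to the right and down, at radius r is drawn at 1 + k1 r^2 times it, then the intrinsics apply), "view" (4x4, takes a point from world to camera coordinates); the wrist camera has in their place "T_tool_cam" (4x4, takes a point from camera to tool coordinates, whose origin is the TCP and whose axes are the flange's). Camera axes: x right, y up, looking along -z (the intrinsics and any distortion apply to the point x, -y, -z); pixel columns grow to the right and rows downward; lengths in mm; the calibration is good to about 2 mm. A picture is of the moment at which its call begins: read the wrist's pose just before it. camera_info takes no time and is no camera call.
- arm.job_done(): hands the job in; it is judged then, once.
The state is a dict: "clock": time; "joints": joint angles; "joint_vel": joint speeds; "joint_efforts": joint torques, N m; "position": TCP position; "ee_rot": TCP orientation; "contact_force": force on the tool from outside, world axes, zero at the start; "wrist_torque": the same for the moment, N m; "gripper_width": finger opening in mm; "grasp_force": force on a finger pad.
Only numpy, scipy, OpenCV 4.12 (cv2) and the standard library are available. Lean on these libraries where they do the work, as an engineer would, in place of code of your own. Each camera call takes 0.05 s, during which the arm holds its last target. There are 200 camera calls.

## Working session

There is one attempt and no reset: what is moved stays moved. The work goes in short steps, Python scripts to look and compute and a tool call to move; the robot and the scene stay as the last step left them, time stands still between calls to the robot, and variables do not carry over. Pictures are saved under pics/ and viewed, at most 14 in all, crops included, and the job is handed in when it is done.

Besides the shell and the picture viewer there is one more tool, called after "Call:" by a JSON object that holds its "name" and its "arguments". step_arm: Moves the arm, as the interface text tells. Its arguments: {"type":"object","properties":{"motion":{"type":"array","items":{"type":"object","properties":{"dr":{"type":"array","items":{"type":"number"}},"slide":{"type":"array","items":{"type":"number"}},"jaw":{"type":"number"}}}}},"required":["motion"]}

```bash
mkdir -p pics
cat > h.py <<'E'
import numpy as np, cv2
from bench import arm, optics
from scipy.spatial.transform import Rotation as R
def cam(name):
    i=optics.camera_info(name); K=np.array(i["camera_matrix"],float); k1=i["k1"]
    if name=="wrist":
        s=arm.read_state(); T=np.eye(4); T[:3,:3]=R.from_quat(s["ee_rot"]).as_matrix(); T[:3,3]=s["position"]
        V=np.linalg.inv(T@np.array(i["T_tool_cam"]))
    else: V=np.array(i["view"])
    return K,k1,V
def proj(c,p):
    K,k1,V=c; q=V[:3,:3]@np.array(p,float)+V[:3,3]; x=np.array([q[0],-q[1]])/-q[2]
    x=x*(1+k1*(x@x)); return (K@[x[0],x[1],1])[:2]
def unproj(c,uv,z):
    K,k1,V=c; d=np.linalg.inv(K)@[uv[0],uv[1],1]; d=d[:2]; x=d.copy()
    for _ in range(20): x=d/(1+k1*(x@x))
    r=V[:3,:3].T@np.array([x[0],-x[1],-1]); o=-V[:3,:3].T@V[:3,3]
    return o+r*(z-o[2])/r[2]
def snap(name,fn):
    c=cam(name); im=optics.get_image(name); cv2.imwrite("pics/"+fn,im); return c,im
E
python3 - <<'E'
from h import *
import pickle
for n in ["top","scene"]:
    c,im=snap(n,n+"0.png"); print(n,c)
print(arm.read_state(), optics.camera_info("wrist"))
E
```

```text
top (array([[380.86008098,   0.        , 283.24032668],
       [  0.        , 380.86008098, 208.16843375],
       [  0.        ,   0.        ,   1.        ]]), -0.0985150347051108, array([[ 1.83149676e-02, -9.99829872e-01, -2.18849555e-03,
        -6.93583563e+00],
       [ 9.89284066e-01,  1.78045913e-02,  1.44913885e-01,
        -6.21415891e+02],
       [-1.44850266e-01, -4.81913687e-03,  9.89441851e-01,
        -1.09207422e+03],
       [ 0.00000000e+00,  0.00000000e+00,  0.00000000e+00,
         1.00000000e+00]]))
scene (array([[395.18868037,   0.        , 276.15654848],
       [  0.        , 395.18868037, 203.2294911 ],
       [  0.        ,   0.        ,   1.        ]]), -0.0952082059555002, array([[-7.82967251e-01,  6.21866706e-01, -1.56231979e-02,
         4.79673368e+02],
       [-4.61747226e-01, -5.64171277e-01,  6.84470795e-01,
         2.13823686e+02],
       [ 4.16835440e-01,  5.43132185e-01,  7.28872860e-01,
        -1.20618582e+03],
       [ 0.00000000e+00,  0.00000000e+00,  0.00000000e+00,
         1.00000000e+00]]))
{'clock': 0.1, 'joints': array([ 1.55060746e+00,  3.
[... 525 characters left out ...]
261064,  0.28649443]), 'wrist_torque': array([-0.02089337,  0.0148978 ,  0.0219122 ]), 'grasp_force': 0.0, 'gripper_width': 85.36942751541658} {'camera_matrix': array([[310.08179419,   0.        , 277.91459513],
       [  0.        , 310.08179419, 206.56784951],
       [  0.        ,   0.        ,   1.        ]]), 'k1': -0.046317164122315256, 'T_tool_cam': array([[ 6.42979195e-04,  9.61719942e-01,  2.74033466e-01,
         7.00381233e+01],
       [ 9.99999791e-01, -5.98131145e-04, -2.47212179e-04,
         2.20076140e-01],
       [-7.38409312e-05,  2.74033568e-01, -9.61720125e-01,
        -1.43745415e+02],
       [ 0.00000000e+00,  0.00000000e+00,  0.00000000e+00,
         1.00000000e+00]])}
```

```bash
python3 -c "
import cv2
im=cv2.imread('pics/top0.png'); cv2.imwrite('pics/top0b.png',cv2.resize(im,(800,600),interpolation=cv2.INTER_CUBIC))"
```

```text
(no output)
```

View pics/top0b.png

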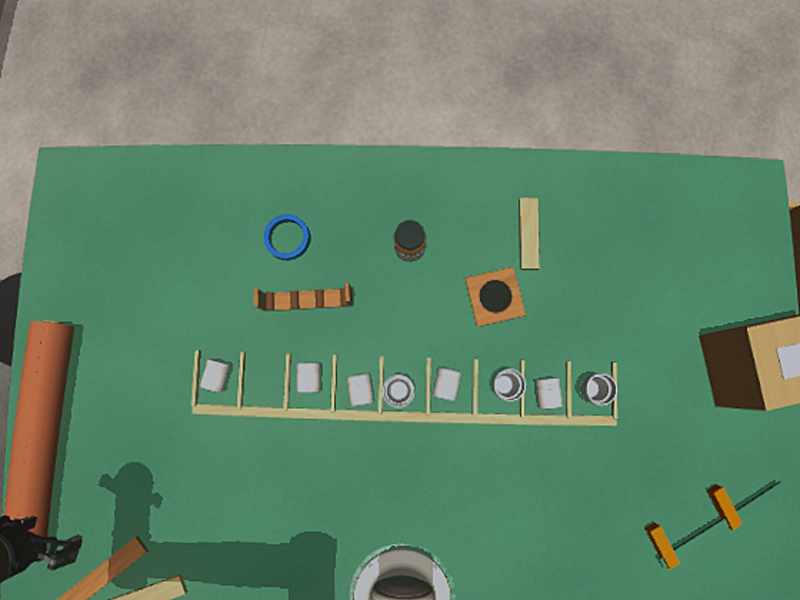

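View pics/scene0.png

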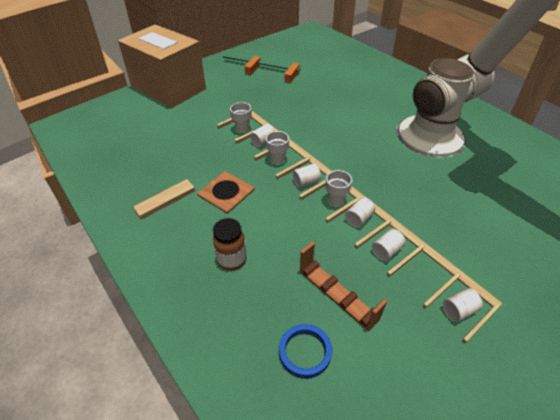

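The top view (800-px scale) shows five tins, three cups and the other fixtures:
- Tins at about (215,376), (308,378), (360,390), (447,384) and (549,393).
- Cups at about (399,390), (508,384) and (598,388).
- Cradle at about (303,298) and pad at (495,296).

I'll enlarge it to measure.

```bash
python3 -c "
import cv2,numpy as np
im=cv2.imread('pics/top0.png')
a=cv2.resize(im[238:296,130:290],None,fx=5,fy=5,interpolation=cv2.INTER_CUBIC)
b=cv2.resize(im[238:296,280:440],None,fx=5,fy=5,interpolation=cv2.INTER_CUBIC)
cv2.imwrite('pics/c1.png',np.vstack([a,b]))
a=cv2.resize(im[190:234,170:260],None,fx=6,fy=6,interpolation=cv2.INTER_CUBIC)
b=cv2.resize(im[184:232,315:375],None,fx=6,fy=6,interpolation=cv2.INTER_CUBIC)
o=np.zeros((560,540,3),np.uint8);o[:264,:540]=a;o[270:558,:360]=b
cv2.imwrite('pics/c2.png',o)"
```

```text
(no output)
```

View pics/c1.png

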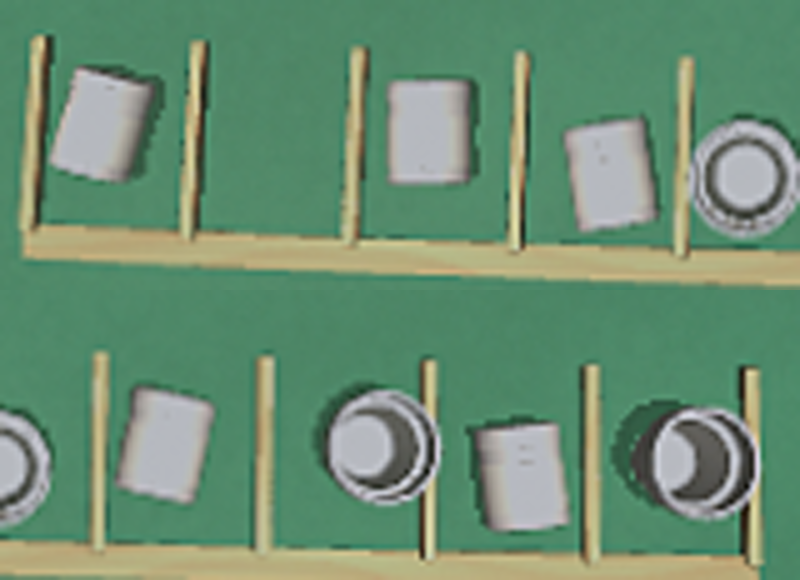

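View pics/c2.png

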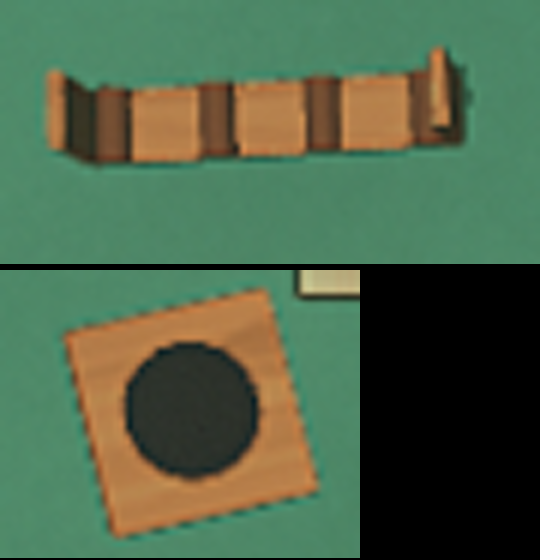

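The crops give usable tin corners, cup rim ellipses, cradle board patches and the pad disc. Next I'll convert these to world coordinates.

```bash
cat > meas.py <<'E'
from h import *
c=cam("top")
def U(p,s,o,z): return unproj(c,(np.array(p,float)+.5)/s+o-.5,z)[:2]
tins={'A':[(78,66),(155,84),(125,182),(50,165)],'B':[(388,80),(470,78),(470,185),(390,186)],'C':[(565,128),(644,117),(658,220),(582,232)],
'D':[(136,384),(213,402),(192,503),(118,488)],'E':[(475,428),(556,422),(570,525),(490,532)]}
for k,q in tins.items():
    q=np.array(q,float); o=np.array([130,238]) if k<'D' else np.array([280,180])
    w=np.array([U(p,5,o,25) for p in q]); m=w.mean(0); a=w[:2].mean(0)-w[2:].mean(0)
    print(k,m.round(1),'axis deg',np.degrees(np.arctan2(a[1],a[0])).round(1),'len',np.linalg.norm(a).round(1))
for n,p,o in [('c1',(746,176),(130,238)),('c2',(384,447),(280,180)),('c3',(705,462),(280,180))]: print(n,U(p,5,np.array(o),78).round(1))
o=np.array([170,190]); P=[U(p,6,o,12) for p in [(166,125),(270.7,118.7),(377,114.5)]]
d=P[0]-P[2]; print('cradle',np.round(P,1),np.mean(P,0).round(1),np.degrees(np.arctan2(d[1],d[0])).round(1)-90,np.linalg.norm(d))
print('pad',U((192,140),6,np.array([315,184]),12).round(1))
E
python3 meas.py
```

```text
A [451.4 404.2] axis deg -13.6 len 61.4
B [451.8 204.1] axis deg 2.8 len 63.4
C [429.4  93.8] axis deg 10.2 len 61.9
D [444.6 -86.2] axis deg -10.3 len 61.8
E [ 428.  -301.2] axis deg 7.6 len 61.9
c1 [431.1  13.4]
c2 [ 445.3 -207.4]
c3 [ 438.4 -393.7]
cradle [[614.5 270. ]
 [618.8 215.8]
 [621.9 161. ]] [618.4 215.6] 3.9000000000000057 109.21408760863491
pad [ 633.7 -190.7]
```

```bash
cat > plan.py <<'E'
from h import *
def M(a):
    a=np.radians(a); s,c=np.sin(a),np.cos(a); return np.array([[s,-c,0],[-c,-s,0],[0,0,-1.]])
def chain(*calls):
    """calls: lists of waypoints (x,y,z,angle of grip axis deg); each call's numbers are from its start pose"""
    s=arm.read_state(); p=np.array(s["position"]); Q=R.from_quat(s["ee_rot"]).as_matrix()
    print('t',round(s["clock"],1),'at',p.round(1),'w',round(s["gripper_width"],1),'F',s["contact_force"].round(1))
    for i,c in enumerate(calls):
        for w in c:
            print(i,w,'slide',(Q.T@(np.array(w[:3])-p)).round(1).tolist(),'dr',(R.from_matrix(Q.T@M(w[3])).as_rotvec(True)/8).round(2).tolist())
        p=np.array(c[-1][:3],float); Q=M(c[-1][3])
E
python3 - <<'E'
from plan import *
chain([(300,300,250,0),(445,-207,160,0)],[(445,-207,160,0)])
E
```

```text
t 0.1 at [171.8 600.4 230.3] w 85.4 F [ 0.7 -0.3  0.3]
0 (300, 300, 250, 0) slide [205.9, 253.5, -19.2] dr [0.01, -0.01, 9.25]
0 (445, -207, 160, 0) slide [484.9, 700.8, 71.7] dr [0.01, -0.01, 9.25]
1 (445, -207, 160, 0) slide [0.0, 0.0, 0.0] dr [0.0, 0.0, 0.0]
```

Run:
```python
from plan import *
chain([(430,200,230,0)],[(445,-207.4,160,0)])
```

```text
t 0.1 at [171.8 600.4 230.3] w 85.4 F [ 0.7 -0.3  0.3]
0 (430, 200, 230, 0) slide [358.4, 313.8, 1.0] dr [0.01, -0.01, 9.25]
1 (445, -207.4, 160, 0) slide [407.4, -15.0, 70.0] dr [0.0, 0.0, 0.0]
```

Call:
{"name": "step_arm", "arguments": {"motion": [{"slide": [45,39,0],"dr": [0,0,1.2],"jaw": 85},{"slide": [90,79,0],"dr": [0,0,2.4],"jaw": 85},{"slide": [135,118,0],"dr": [0,0,3.6],"jaw": 85},{"slide": [180,157,0],"dr": [0,0,4.8],"jaw": 85},{"slide": [224,196,0],"dr": [0,0,6],"jaw": 85},{"slide": [269,235,0],"dr": [0,0,7.1],"jaw": 85},{"slide": [314,275,0],"dr": [0,0,8.2],"jaw": 85},{"slide": [358,314,0],"dr": [0,0,9.25],"jaw": 85}]}}

```text
clock: 1.1
position: [430.3, 198.6, 231.2]
ee_rot: [-0.706, 0.709, 0.0, -0.0]
contact_force: [0.6, 1.0, -0.2]
gripper_width: 85.0
grasp_force: 0.0
```

Run:
```python
from plan import *
chain([(445,-207.4,160,0)])
```

```text
t 1.1 at [430.3 198.6 231.2] w 85.0 F [ 0.6  1.  -0.2]
0 (445, -207.4, 160, 0) slide [406.0, -16.4, 71.2] dr [0.0, 0.0, -0.03]
```

Good tracking. Next I'll hover over cup 2.

Call:
{"name": "step_arm", "arguments": {"motion": [{"slide": [60,0,0],"dr": [0,0,0],"jaw": 85},{"slide": [120,-5,10],"dr": [0,0,0],"jaw": 85},{"slide": [180,-7,20],"dr": [0,0,0],"jaw": 85},{"slide": [240,-9,30],"dr": [0,0,0],"jaw": 85},{"slide": [300,-11,45],"dr": [0,0,0],"jaw": 85},{"slide": [355,-14,60],"dr": [0,0,0],"jaw": 85},{"slide": [406,-16,71],"dr": [0,0,0],"jaw": 85},{"slide": [406,-16,71],"dr": [0,0,0],"jaw": 85}]}}

```text
clock: 2.1
position: [444.7, -208.1, 158.6]
ee_rot: [-0.705, 0.709, 0.001, -0.001]
contact_force: [0.3, -0.3, 0.1]
gripper_width: 85.2
grasp_force: 0.0
```

Run:
```python
from plan import *
c,im=snap("wrist","w1.png")
P=arm.read_state()["position"]
for q in [(445.3,-207.4,78),(445.3,-207.4,0),(438.4,-393.7,78)]: print(proj(c,q).round(1))
# draw predicted rim circles
o=im.copy()
for (x,y,r,z) in [(445.3,-207.4,32,78),(438.4,-393.7,32,78)]:
    t=np.linspace(0,2*np.pi,60); cv2.polylines(o,[np.array([proj(c,(x+r*np.cos(a),y+r*np.sin(a),z)) for a in t]).astype(int)],True,(0,0,255),1)
cv2.imwrite("pics/w1o.png",o)
chain([(445.3,-207.4,46,0)],[(445.3,-207.4,46,0)])
```

```text
[277.2 215. ]
[277.2 191.5]
[286.9 -72.7]
t 2.1 at [ 445.  -206.8  159.3] w 85.1 F [-1.1  1.2  0.4]
0 (445.3, -207.4, 46, 0) slide [0.7, -0.5, 113.3] dr [0.02, 0.0, -0.02]
1 (445.3, -207.4, 46, 0) slide [0.0, 0.0, 0.0] dr [0.0, 0.0, 0.0]
```

View pics/w1o.png

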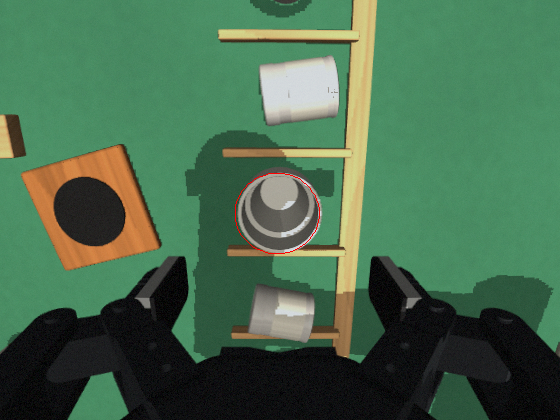

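The predicted rim overlays the actual cup to about 1 px, centred at (277,213), so the top-view calibration is good. Time to grasp.

Call:
{"name": "step_arm", "arguments": {"motion": [{"slide": [1,0,50],"dr": [0,0,0],"jaw": 85},{"slide": [1,0,95],"dr": [0,0,0],"jaw": 85},{"slide": [1,0,113],"dr": [0,0,0],"jaw": 85},{"slide": [1,0,113],"dr": [0,0,0],"jaw": 75},{"slide": [1,0,113],"dr": [0,0,0],"jaw": 55},{"slide": [1,0,113],"dr": [0,0,0],"jaw": 55},{"slide": [1,0,113],"dr": [0,0,0],"jaw": 55},{"slide": [1,0,113],"dr": [0,0,0],"jaw": 55}]}}

```text
clock: 3.15
position: [447.0, -206.6, 48.6]
ee_rot: [0.707, -0.707, 0.001, -0.001]
contact_force: [-1.2, 1.4, 6.0]
gripper_width: 62.9
grasp_force: 66.0
```

Run:
```python
from plan import *
chain([(445.3,-207,160,0),(633.7,-190.7,130,0)],[(633.7,-190.7,60,0)])
```

```text
t 3.1 at [ 447.  -206.6   48.6] w 62.9 F [-1.2  1.4  6. ]
0 (445.3, -207, 160, 0) slide [0.4, 1.4, -111.4] dr [-0.02, -0.0, 0.01]
0 (633.7, -190.7, 130, 0) slide [-15.7, -187.0, -80.9] dr [-0.02, -0.0, 0.01]
1 (633.7, -190.7, 60, 0) slide [0.0, 0.0, 70.0] dr [0.0, 0.0, 0.0]
```

Call:
{"name": "step_arm", "arguments": {"motion": [{"slide": [0,0,-60],"dr": [0,0,0],"jaw": 55},{"slide": [0,0,-110],"dr": [0,0,0],"jaw": 55},{"slide": [-4,-50,-110],"dr": [0,0,0],"jaw": 55},{"slide": [-8,-100,-110],"dr": [0,0,0],"jaw": 55},{"slide": [-12,-150,-100],"dr": [0,0,0],"jaw": 55},{"slide": [-16,-187,-90],"dr": [0,0,0],"jaw": 55},{"slide": [-16,-187,-80],"dr": [0,0,0],"jaw": 55},{"slide": [-16,-187,-80],"dr": [0,0,0],"jaw": 55}]}}

```text
clock: 4.15
position: [631.3, -190.3, 125.6]
ee_rot: [-0.707, 0.707, 0.002, -0.001]
contact_force: [0.1, -0.5, -0.8]
gripper_width: 62.7
grasp_force: 66.3
```

Run:
```python
from plan import *
c,im=snap("wrist","w2.png")
chain([(633.7,-190.7,60.5,0),(633.7,-190.7,180,0)])
t=np.linspace(0,2*np.pi,60)
for r,z in [(36,12)]: cv2.polylines(im,[np.array([proj(c,(633.7+r*np.cos(a),-190.7+r*np.sin(a),z)) for a in t]).astype(int)],True,(0,0,255),1)
cv2.imwrite("pics/w2o.png",im)
```

```text
t 4.2 at [ 631.6 -190.5  126.7] w 62.6 F [ 0.7 -0.2 -0.8]
0 (633.7, -190.7, 60.5, 0) slide [0.2, -2.2, 66.2] dr [0.01, 0.0, 0.0]
0 (633.7, -190.7, 180, 0) slide [0.1, -2.0, -53.3] dr [0.01, 0.0, 0.0]
```

View pics/w2o.png

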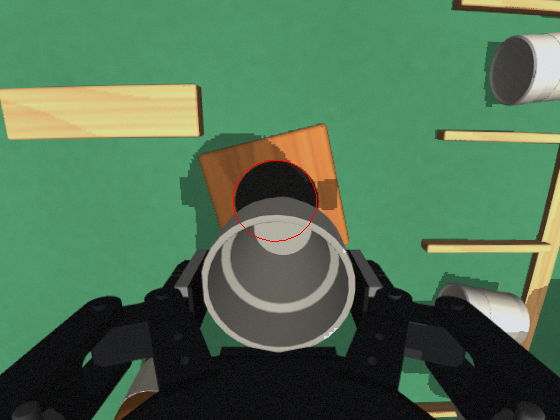

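The pad matches its predicted circle and the cup hangs level in the fingers. I'll lower it and release.

Call:
{"name": "step_arm", "arguments": {"motion": [{"slide": [0,-2,40],"dr": [0,0,0],"jaw": 55},{"slide": [0,-2,60],"dr": [0,0,0],"jaw": 55},{"slide": [0,-2,66],"dr": [0,0,0],"jaw": 55},{"slide": [0,-2,66],"dr": [0,0,0],"jaw": 55},{"slide": [0,-2,66],"dr": [0,0,0],"jaw": 85},{"slide": [0,-2,66],"dr": [0,0,0],"jaw": 85},{"slide": [0,-2,66],"dr": [0,0,0],"jaw": 85},{"slide": [0,-2,10],"dr": [0,0,0],"jaw": 85}]}}

```text
clock: 5.2
position: [631.6, -189.9, 112.9]
ee_rot: [-0.707, 0.707, 0.005, -0.003]
contact_force: [0.6, 0.3, 0.0]
gripper_width: 85.0
grasp_force: 0.0
```

Run:
```python
from plan import *
chain([(633.7,-190.7,200,0),(438.4,-393.7,150,0)],[(438.4,-393.7,46,0)],[(438.4,-393.7,240,0),(633.7,-190.7,200,0)])
```

```text
t 5.2 at [ 631.6 -189.9  112.9] w 85.0 F [0.6 0.3 0. ]
0 (633.7, -190.7, 200, 0) slide [0.7, -1.1, -87.2] dr [0.08, 0.01, -0.0]
0 (438.4, -393.7, 150, 0) slide [203.8, 193.6, -35.3] dr [0.08, 0.01, -0.0]
1 (438.4, -393.7, 46, 0) slide [0.0, 0.0, 104.0] dr [0.0, 0.0, 0.0]
2 (438.4, -393.7, 240, 0) slide [0.0, 0.0, -194.0] dr [0.0, 0.0, 0.0]
2 (633.7, -190.7, 200, 0) slide [-203.0, -195.3, -154.0] dr [0.0, 0.0, 0.0]
```

Call:
{"name": "step_arm", "arguments": {"motion": [{"slide": [0,0,-50],"dr": [0,0,0],"jaw": 85},{"slide": [30,28,-60],"dr": [0,0,0],"jaw": 85},{"slide": [70,67,-60],"dr": [0,0,0],"jaw": 85},{"slide": [110,106,-60],"dr": [0,0,0],"jaw": 85},{"slide": [150,145,-50],"dr": [0,0,0],"jaw": 85},{"slide": [190,182,-40],"dr": [0,0,0],"jaw": 85},{"slide": [203,195,-33],"dr": [0,0,0],"jaw": 85},{"slide": [203,195,-33],"dr": [0,0,0],"jaw": 85}]}}

```text
clock: 6.2
position: [439.1, -394.1, 149.9]
ee_rot: [-0.707, 0.708, 0.0, -0.0]
contact_force: [1.1, -0.3, -1.0]
gripper_width: 85.1
grasp_force: 0.0
```

Run:
```python
from plan import *
import itertools
c,im=snap("wrist","w3.png"); ct,it=snap("top","t1.png")
t=np.linspace(0,2*np.pi,60)
cv2.polylines(im,[np.array([proj(c,(438.4+32*np.cos(a),-393.7+32*np.sin(a),78)) for a in t]).astype(int)],True,(0,0,255),1)
k=cv2.resize(it[170:250,300:400],(500,400),interpolation=cv2.INTER_CUBIC)
# predicted rim of cup2 on pad
cv2.imwrite("pics/w3o.png",np.hstack([cv2.resize(im,(373,280)),cv2.resize(k,(350,280))]))
chain([(438.4,-393.7,46,0)])
```

```text
t 6.3 at [ 440.9 -393.3  150.6] w 85.3 F [-0.1 -0.6 -0.1]
0 (438.4, -393.7, 46, 0) slide [0.3, 2.6, 104.6] dr [-0.01, -0.0, 0.01]
```

View pics/w3o.png

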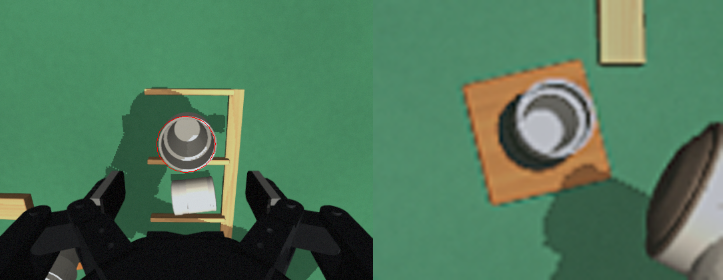

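The cup-3 prediction matches and the first cup stands on the pad. I'll grasp cup 3 and measure the placed cup's rim numerically.

Call:
{"name": "step_arm", "arguments": {"motion": [{"slide": [0,2,50],"dr": [0,0,0],"jaw": 85},{"slide": [0,2,90],"dr": [0,0,0],"jaw": 85},{"slide": [0,2,104],"dr": [0,0,0],"jaw": 85},{"slide": [0,2,104],"dr": [0,0,0],"jaw": 75},{"slide": [0,2,104],"dr": [0,0,0],"jaw": 55},{"slide": [0,2,104],"dr": [0,0,0],"jaw": 55},{"slide": [0,2,104],"dr": [0,0,0],"jaw": 55},{"slide": [0,2,104],"dr": [0,0,0],"jaw": 55}]}}

```text
clock: 7.3
position: [439.6, -394.4, 48.4]
ee_rot: [0.707, -0.707, 0.002, -0.001]
contact_force: [1.2, 0.7, 6.4]
gripper_width: 62.7
grasp_force: 65.9
```

Run:
```python
from plan import *
im=cv2.imread("pics/t1.png"); c=cam("top")
k=cv2.resize(im[185:222,325:375],None,fx=12,fy=12,interpolation=cv2.INTER_CUBIC)
t=np.linspace(0,2*np.pi,90)
def dr(x,y,r,z,col): cv2.polylines(k,[((np.array([proj(c,(x+r*np.cos(a),y+r*np.sin(a),z)) for a in t])-[325,185]+.5)*12).astype(int)],True,col,1)
dr(633.7,-190.7,32,90,(0,0,255)); dr(633.7,-190.7,20,12,(255,0,0))
cv2.imwrite("pics/k1.png",k)
chain([(438.4,-393.7,250,0)],[(633.7,-190.7,200,0)],[(633.7,-190.7,90,0)])
```

```text
t 7.3 at [ 439.6 -394.4   48.4] w 62.7 F [1.2 0.7 6.4]
0 (438.4, -393.7, 250, 0) slide [-0.2, 0.3, -201.6] dr [-0.03, -0.02, 0.01]
1 (633.7, -190.7, 200, 0) slide [-203.0, -195.3, 50.0] dr [0.0, 0.0, 0.0]
2 (633.7, -190.7, 90, 0) slide [0.0, 0.0, 110.0] dr [0.0, 0.0, 0.0]
```

View pics/k1.png

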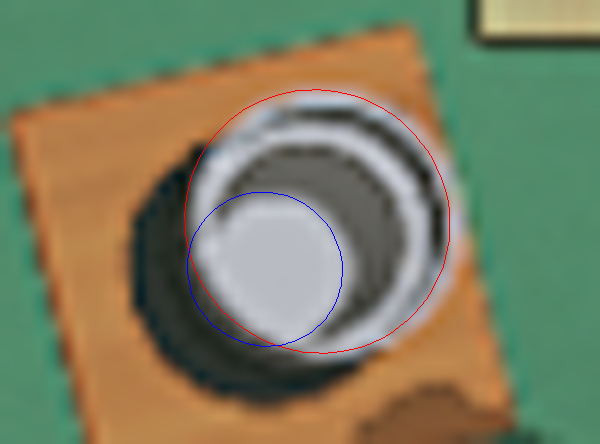

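The placed cup sits about 2.5 mm towards −y of the pad centre, which is within tolerance. I'll lift cup 3 and move it over the stack.

Call:
{"name": "step_arm", "arguments": {"motion": [{"slide": [0,0,-60],"dr": [0,0,0],"jaw": 55},{"slide": [0,0,-115],"dr": [0,0,0],"jaw": 55},{"slide": [-20,-20,-160],"dr": [0,0,0],"jaw": 55},{"slide": [-60,-58,-180],"dr": [0,0,0],"jaw": 55},{"slide": [-100,-97,-180],"dr": [0,0,0],"jaw": 55},{"slide": [-140,-136,-180],"dr": [0,0,0],"jaw": 55},{"slide": [-175,-170,-170],"dr": [0,0,0],"jaw": 55},{"slide": [-201,-195,-150],"dr": [0,0,0],"jaw": 55}]}}

```text
clock: 8.3
position: [634.4, -190.7, 196.6]
ee_rot: [0.708, -0.707, 0.001, -0.001]
contact_force: [-0.3, -0.3, -0.7]
gripper_width: 62.5
grasp_force: 66.2
```

Call:
{"name": "step_arm", "arguments": {"motion": [{"slide": [0,0,20],"dr": [0,0,0],"jaw": 55},{"slide": [0,0,20],"dr": [0,0,0],"jaw": 55},{"slide": [0,0,20],"dr": [0,0,0],"jaw": 55},{"slide": [0,0,20],"dr": [0,0,0],"jaw": 55},{"slide": [0,0,20],"dr": [0,0,0],"jaw": 55},{"slide": [0,0,20],"dr": [0,0,0],"jaw": 55},{"slide": [0,0,20],"dr": [0,0,0],"jaw": 55},{"slide": [0,0,20],"dr": [0,0,0],"jaw": 55}]}}

```text
clock: 9.3
position: [632.9, -192.5, 176.3]
ee_rot: [0.707, -0.707, 0.0, 0.0]
contact_force: [0.9, -0.4, -0.3]
gripper_width: 62.6
grasp_force: 66.2
```

Run:
```python
from plan import *
chain([(633.5,-193,89,0)])
```

```text
t 9.3 at [ 632.9 -192.5  176.3] w 62.6 F [ 0.9 -0.4 -0.3]
0 (633.5, -193, 89, 0) slide [0.5, -0.6, 87.3] dr [-0.0, -0.0, 0.0]
```

Call:
{"name": "step_arm", "arguments": {"motion": [{"slide": [0,0,30],"dr": [0,0,0],"jaw": 55},{"slide": [0,0,50],"dr": [0,0,0],"jaw": 55},{"slide": [0,0,65],"dr": [0,0,0],"jaw": 55},{"slide": [0,0,75],"dr": [0,0,0],"jaw": 55},{"slide": [0,0,82],"dr": [0,0,0],"jaw": 55},{"slide": [0,0,86],"dr": [0,0,0],"jaw": 55},{"slide": [0,0,87],"dr": [0,0,0],"jaw": 55},{"slide": [0,0,87],"dr": [0,0,0],"jaw": 55}]}}

```text
clock: 10.3
position: [633.2, -192.5, 89.7]
ee_rot: [0.707, -0.707, 0.0, -0.0]
contact_force: [0.9, -1.0, -0.9]
gripper_width: 62.6
grasp_force: 66.2
```

Call:
{"name": "step_arm", "arguments": {"motion": [{"slide": [0,0,0],"dr": [0,0,0],"jaw": 66},{"slide": [0,0,0],"dr": [0,0,0],"jaw": 70},{"slide": [0,0,0],"dr": [0,0,0],"jaw": 85},{"slide": [0,0,0],"dr": [0,0,0],"jaw": 85},{"slide": [0,0,0],"dr": [0,0,0],"jaw": 85},{"slide": [0,0,-40],"dr": [0,0,0],"jaw": 85},{"slide": [0,0,-90],"dr": [0,0,0],"jaw": 85},{"slide": [0,0,-110],"dr": [0,0,0],"jaw": 85}]}}

```text
clock: 11.3
position: [634.3, -192.8, 203.3]
ee_rot: [0.707, -0.707, 0.003, -0.002]
contact_force: [-0.0, -1.0, -0.9]
gripper_width: 84.8
grasp_force: 0.0
```

Run:
```python
from plan import *
chain([(431,13.4,150,0)])
```

```text
t 11.3 at [ 634.3 -192.8  203.3] w 84.8 F [-0.  -1.  -0.9]
0 (431, 13.4, 150, 0) slide [-206.5, 203.5, 51.8] dr [-0.04, -0.01, 0.01]
```

Call:
{"name": "step_arm", "arguments": {"motion": [{"slide": [-35,35,0],"dr": [0,0,0],"jaw": 85},{"slide": [-70,69,0],"dr": [0,0,0],"jaw": 85},{"slide": [-105,104,10],"dr": [0,0,0],"jaw": 85},{"slide": [-140,138,20],"dr": [0,0,0],"jaw": 85},{"slide": [-175,172,30],"dr": [0,0,0],"jaw": 85},{"slide": [-206,203,50],"dr": [0,0,0],"jaw": 85},{"slide": [-206,203,50],"dr": [0,0,0],"jaw": 85},{"slide": [-206,203,50],"dr": [0,0,0],"jaw": 85}]}}

```text
clock: 12.3
position: [430.7, 13.7, 150.0]
ee_rot: [0.708, -0.707, 0.001, -0.001]
contact_force: [0.0, -0.0, -0.2]
gripper_width: 85.0
grasp_force: 0.0
```

Run:
```python
from plan import *
c,im=snap("wrist","w4.png"); ct,it=snap("top","t2.png")
t=np.linspace(0,2*np.pi,60)
def d(im,c,x,y,z,r,col,o=(0,0),f=1): cv2.polylines(im,[((np.array([proj(c,(x+r*np.cos(a),y+r*np.sin(a),z)) for a in t])-o+.5)*f).astype(int)],True,col,1)
d(im,c,431.1,13.4,78,32,(0,0,255))
k=cv2.resize(it[180:222,325:375],None,fx=8,fy=8,interpolation=cv2.INTER_CUBIC)
d(k,ct,633.5,-193,118,32,(0,0,255),(325,180),8)
cv2.imwrite("pics/w4o.png",np.hstack([cv2.resize(im,(400,300)),cv2.resize(k,(357,300))]))
chain([(431.1,13.4,46,0)])
```

```text
t 12.4 at [431.   13.3 149.9] w 84.9 F [-0.5  0.3  0.2]
0 (431.1, 13.4, 46, 0) slide [-0.0, 0.1, 103.9] dr [-0.01, 0.0, -0.0]
```

View pics/w4o.png

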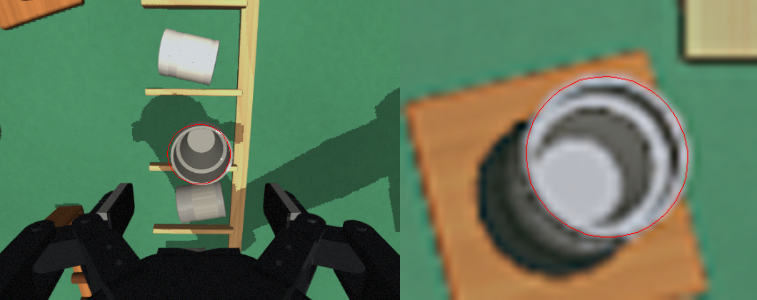

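The second cup is nested: its rim fits the predicted circle at 118 mm. I'll take cup 1 and carry it over.

Call:
{"name": "step_arm", "arguments": {"motion": [{"slide": [0,0,50],"dr": [0,0,0],"jaw": 85},{"slide": [0,0,90],"dr": [0,0,0],"jaw": 85},{"slide": [0,0,104],"dr": [0,0,0],"jaw": 85},{"slide": [0,0,104],"dr": [0,0,0],"jaw": 75},{"slide": [0,0,104],"dr": [0,0,0],"jaw": 55},{"slide": [0,0,104],"dr": [0,0,0],"jaw": 55},{"slide": [0,0,104],"dr": [0,0,0],"jaw": 55},{"slide": [0,0,104],"dr": [0,0,0],"jaw": 55}]}}

```text
clock: 13.4
position: [430.9, 13.7, 46.2]
ee_rot: [0.707, -0.707, 0.001, -0.001]
contact_force: [0.3, -1.3, 4.7]
gripper_width: 62.7
grasp_force: 65.7
```

Call:
{"name": "step_arm", "arguments": {"motion": [{"slide": [0,0,-60],"dr": [0,0,0],"jaw": 55},{"slide": [0,0,-120],"dr": [0,0,0],"jaw": 55},{"slide": [10,-10,-170],"dr": [0,0,0],"jaw": 55},{"slide": [50,-49,-180],"dr": [0,0,0],"jaw": 55},{"slide": [90,-88,-180],"dr": [0,0,0],"jaw": 55},{"slide": [130,-127,-180],"dr": [0,0,0],"jaw": 55},{"slide": [170,-166,-180],"dr": [0,0,0],"jaw": 55},{"slide": [206,-202,-175],"dr": [0,0,0],"jaw": 55}]}}

```text
clock: 14.4
position: [632.8, -193.8, 219.6]
ee_rot: [-0.707, 0.707, 0.0, 0.0]
contact_force: [0.6, 0.3, -0.4]
gripper_width: 62.8
grasp_force: 66.5
```

Call:
{"name": "step_arm", "arguments": {"motion": [{"slide": [0,0,20],"dr": [0,0,0],"jaw": 55},{"slide": [0,0,20],"dr": [0,0,0],"jaw": 55},{"slide": [0,0,20],"dr": [0,0,0],"jaw": 55},{"slide": [0,0,20],"dr": [0,0,0],"jaw": 55},{"slide": [0,0,20],"dr": [0,0,0],"jaw": 55},{"slide": [0,0,20],"dr": [0,0,0],"jaw": 55},{"slide": [0,0,20],"dr": [0,0,0],"jaw": 55},{"slide": [0,0,20],"dr": [0,0,0],"jaw": 55}]}}

```text
clock: 15.4
position: [631.9, -192.4, 200.4]
ee_rot: [0.707, -0.707, 0.0, -0.0]
contact_force: [0.7, 0.4, -0.3]
gripper_width: 62.6
grasp_force: 66.5
```

Run:
```python
from plan import *
chain([(633.5,-193,116.6,0)])
```

```text
t 15.4 at [ 631.9 -192.4  200.4] w 62.6 F [ 0.7  0.4 -0.3]
0 (633.5, -193, 116.6, 0) slide [0.6, -1.6, 83.8] dr [-0.0, 0.0, 0.0]
```

Call:
{"name": "step_arm", "arguments": {"motion": [{"slide": [0,-1,30],"dr": [0,0,0],"jaw": 55},{"slide": [0,-1,50],"dr": [0,0,0],"jaw": 55},{"slide": [0,-1,65],"dr": [0,0,0],"jaw": 55},{"slide": [0,-1,75],"dr": [0,0,0],"jaw": 55},{"slide": [0,-1,81],"dr": [0,0,0],"jaw": 55},{"slide": [0,-1,84],"dr": [0,0,0],"jaw": 55},{"slide": [0,-1,85],"dr": [0,0,0],"jaw": 55},{"slide": [0,-1,85],"dr": [0,0,0],"jaw": 55}]}}

```text
clock: 16.4
position: [633.2, -192.5, 115.8]
ee_rot: [0.707, -0.707, 0.0, -0.0]
contact_force: [-0.2, 0.4, -1.1]
gripper_width: 62.4
grasp_force: 66.5
```

Call:
{"name": "step_arm", "arguments": {"motion": [{"slide": [0,0,0],"dr": [0,0,0],"jaw": 66},{"slide": [0,0,0],"dr": [0,0,0],"jaw": 70},{"slide": [0,0,0],"dr": [0,0,0],"jaw": 85},{"slide": [0,0,0],"dr": [0,0,0],"jaw": 85},{"slide": [0,0,0],"dr": [0,0,0],"jaw": 85},{"slide": [0,0,-40],"dr": [0,0,0],"jaw": 85},{"slide": [0,0,-80],"dr": [0,0,0],"jaw": 85},{"slide": [0,0,-100],"dr": [0,0,0],"jaw": 85}]}}

```text
clock: 17.4
position: [633.8, -192.7, 218.3]
ee_rot: [0.707, -0.707, 0.002, -0.001]
contact_force: [-0.6, 0.7, 0.1]
gripper_width: 84.7
grasp_force: 0.0
```

```bash
cat > tins.py <<'E'
from h import *
def tinscan(it,c,show=True):
    """white blobs at tin size, in the rack area -> world centre, axis angle"""
    hsv=cv2.cvtColor(it,cv2.COLOR_BGR2HSV); m=((hsv[...,1]<60)&(hsv[...,2]>110)).astype(np.uint8)
    n,l,st,ce=cv2.connectedComponentsWithStats(m)
    out=[]
    for i in range(1,n):
        if st[i,4]<120 or st[i,4]>900: continue
        w=unproj(c,ce[i],25)
        if not(350<w[0]<560 and -460<w[1]<460): continue
        ys,xs=np.where(l==i); P=np.array([unproj(c,(x,y),25)[:2] for x,y in zip(xs,ys)])
        (cx,cy),(a,b),an=cv2.minAreaRect(P.astype(np.float32))
        if a<b: an+=90
        an=(an+90)%180-90
        out.append((P.mean(0).round(1),round(an,1),round(max(a,b)),round(min(a,b))))
        if show: print(*out[-1])
    return out
E
python3 - <<'E'
from plan import *; from tins import *
chain([(428,-301.2,120,7.6)])
tinscan(cv2.imread("pics/top0.png"),cam("top")); print()
c,im=snap("top","t3.png"); tinscan(im,c)
E
```

```text
t 17.4 at [ 633.8 -192.7  218.3] w 84.7 F [-0.6  0.7  0.1]
0 (428, -301.2, 120, 7.6) slide [108.3, 206.3, 97.6] dr [-0.03, -0.01, -0.95]
[450.4 406.2] -13.2 63 49
[451.7 206.1] 2.1 60 48
[443.6 -86.7] -13.1 63 49
[ 445.3 -214.4] -0.0 65 63
[ 437. -410.] -1.1 66 62
[428.7  95.5] 10.6 63 48
[428.8  15.6] 1.1 68 65
[ 427.4 -302.5] 8.2 62 49

[450.3 406.4] -13.1 62 48
[451.7 206.4] 2.1 60 48
[428.9  95.5] 11.0 63 48
[ 427.5 -302.5] 8.2 61 49
```

The scan agrees with my readings and no tin has moved; D is hidden by the arm. Next: tin E.

Call:
{"name": "step_arm", "arguments": {"motion": [{"slide": [20,40,0],"dr": [0,0,-0.2],"jaw": 85},{"slide": [45,85,0],"dr": [0,0,-0.4],"jaw": 85},{"slide": [70,130,20],"dr": [0,0,-0.6],"jaw": 85},{"slide": [90,170,45],"dr": [0,0,-0.8],"jaw": 85},{"slide": [109,206,70],"dr": [0,0,-1],"jaw": 85},{"slide": [109,206,98],"dr": [0,0,-1],"jaw": 85},{"slide": [109,206,98],"dr": [0,0,-1],"jaw": 85},{"slide": [109,206,98],"dr": [0,0,-1],"jaw": 85}]}}

```text
clock: 18.45
position: [427.9, -301.8, 118.0]
ee_rot: [0.755, -0.656, 0.001, -0.0]
contact_force: [0.1, -0.4, 1.2]
gripper_width: 84.9
grasp_force: 0.0
```

Run:
```python
from plan import *; from tins import *
c,im=snap("wrist","w5.png")
def hull(im,c,x,y,a,z=25,col=(0,0,255),o=(0,0),f=1):
    a=np.radians(a); t=np.linspace(0,2*np.pi,40); u=np.array([np.cos(a),np.sin(a),0]); v=np.array([-u[1],u[0],0])
    P=[proj(c,np.array([x,y,z])+s*30*u+25*np.cos(q)*v+25*np.sin(q)*np.array([0,0,1])) for s in(-1,1) for q in t]
    cv2.polylines(im,[cv2.convexHull(((np.array(P)-o+.5)*f).astype(np.int32))],True,col,1)
hull(im,c,427.8,-302,8)
ct,it=snap("top","t4.png"); tinscan(it,ct)
k=cv2.resize(it[180:222,325:375],None,fx=8,fy=8,interpolation=cv2.INTER_CUBIC)
t=np.linspace(0,2*np.pi,60)
cv2.polylines(k,[((np.array([proj(ct,(633.5+32*np.cos(a),-193+32*np.sin(a),146)) for a in t])-(325,180)+.5)*8).astype(int)],True,(0,0,255),1)
cv2.imwrite("pics/w5o.png",np.hstack([cv2.resize(im,(400,300)),cv2.resize(k,(357,300))]))
chain([(427.8,-302,8,8)],[(428,-302,160,8),(622.1,161.7,160,3.9)])
```

```text
[450.4 406.2] -13.2 63 49
[451.6 206. ] 2.1 60 48
[444.2 -85.3] -11.9 63 47
[428.7  95.5] 10.6 63 48
t 18.6 at [ 428.2 -301.7  118.4] w 84.9 F [0.2 0.7 0.3]
0 (427.8, -302, 8, 8) slide [0.1, 0.7, 110.4] dr [-0.01, -0.01, 0.01]
1 (428, -302, 160, 8) slide [0.0, -0.2, -152.0] dr [0.0, 0.0, 0.0]
1 (622.1, 161.7, 160, 3.9) slide [-432.1, -256.9, -152.0] dr [0.0, 0.0, 0.51]
```

View pics/w5o.png

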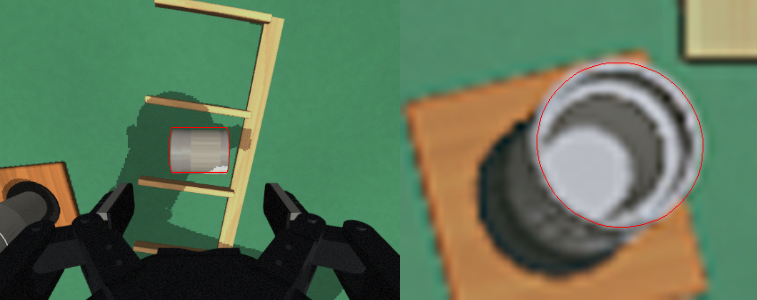

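The cup stack is nested and the tin E outline matches. I'll grasp it and lift.

Call:
{"name": "step_arm", "arguments": {"motion": [{"slide": [0,1,50],"dr": [0,0,0],"jaw": 85},{"slide": [0,1,90],"dr": [0,0,0],"jaw": 85},{"slide": [0,1,110],"dr": [0,0,0],"jaw": 85},{"slide": [0,1,110],"dr": [0,0,0],"jaw": 75},{"slide": [0,1,110],"dr": [0,0,0],"jaw": 50},{"slide": [0,1,110],"dr": [0,0,0],"jaw": 50},{"slide": [0,1,110],"dr": [0,0,0],"jaw": 50},{"slide": [0,1,110],"dr": [0,0,0],"jaw": 50}]}}

```text
clock: 19.55
position: [427.3, -302.1, 8.8]
ee_rot: [0.755, -0.656, 0.002, -0.001]
contact_force: [1.1, 1.2, 5.9]
gripper_width: 59.3
grasp_force: 64.8
```

Call:
{"name": "step_arm", "arguments": {"motion": [{"slide": [0,0,-60],"dr": [0,0,0],"jaw": 50},{"slide": [0,0,-120],"dr": [0,0,0],"jaw": 50},{"slide": [-30,-18,-150],"dr": [0,0,0],"jaw": 50},{"slide": [-80,-48,-152],"dr": [0,0,0.1],"jaw": 50},{"slide": [-130,-77,-152],"dr": [0,0,0.2],"jaw": 50},{"slide": [-180,-107,-152],"dr": [0,0,0.3],"jaw": 50},{"slide": [-230,-137,-152],"dr": [0,0,0.4],"jaw": 50},{"slide": [-280,-166,-152],"dr": [0,0,0.51],"jaw": 50}]}}

```text
clock: 20.55
position: [551.1, 0.5, 159.2]
ee_rot: [0.731, -0.683, -0.0, 0.0]
contact_force: [0.8, -0.0, -0.5]
gripper_width: 59.4
grasp_force: 65.3
```

Run:
```python
from plan import *
chain([(622.1,161.7,160,3.9)])
```

```text
t 20.6 at [5.511e+02 5.000e-01 1.592e+02] w 59.4 F [ 0.8 -0.  -0.5]
0 (622.1, 161.7, 160, 3.9) slide [-156.0, -81.8, -0.8] dr [0.0, 0.0, 0.0]
```

Call:
{"name": "step_arm", "arguments": {"motion": [{"slide": [-40,-20,0],"dr": [0,0,0],"jaw": 50},{"slide": [-80,-42,0],"dr": [0,0,0],"jaw": 50},{"slide": [-120,-63,0],"dr": [0,0,0],"jaw": 50},{"slide": [-156,-82,0],"dr": [0,0,0],"jaw": 50},{"slide": [-156,-82,0],"dr": [0,0,0],"jaw": 50},{"slide": [-156,-82,0],"dr": [0,0,0],"jaw": 50},{"slide": [-156,-82,0],"dr": [0,0,0],"jaw": 50},{"slide": [-156,-82,0],"dr": [0,0,0],"jaw": 50}]}}

```text
clock: 21.55
position: [622.1, 159.1, 159.6]
ee_rot: [0.731, -0.683, -0.0, -0.0]
contact_force: [0.8, -0.8, -1.3]
gripper_width: 59.6
grasp_force: 65.3
```

```bash
cat >> plan.py <<'E'
CX,CY,CA=618.4,215.6,3.9
def seat(i,z=None):
    a=np.radians(CA); y=[-54,0,54,-27,27][i]; return (round(CX-y*np.sin(a),1),round(CY+y*np.cos(a),1))
def loc(x,y,z):
    a=np.radians(CA); return (CX+x*np.cos(a)-y*np.sin(a),CY+x*np.sin(a)+y*np.cos(a),z)
E
python3 - <<'E'
from plan import *
c,im=snap("wrist","w6.png"); 
for y in (-81,-27,27,81):
    cv2.polylines(im,[np.array([proj(c,loc(x,y,23)) for x in (-19,19)]).astype(int)],False,(0,0,255),1)
cv2.polylines(im,[np.array([proj(c,loc(x,y,12)) for x,y in ((-19,-98),(-19,98),(19,98),(19,-98))]).astype(int)],True,(255,0,0),1)
cv2.imwrite("pics/w6o.png",im)
chain([(*seat(0),22,3.9)])
print([seat(i) for i in range(5)])
E
```

```text
t 21.6 at [622.1 159.2 159.6] w 59.0 F [ 0.1  0.1 -1.2]
0 (np.float64(622.1), np.float64(161.7), 22, 3.9) slide [-2.5, -0.1, 137.6] dr [-0.0, 0.0, -0.0]
[(np.float64(622.1), np.float64(161.7)), (np.float64(618.4), np.float64(215.6)), (np.float64(614.7), np.float64(269.5)), (np.float64(620.2), np.float64(188.7)), (np.float64(616.6), np.float64(242.5))]
```

View pics/w6o.png

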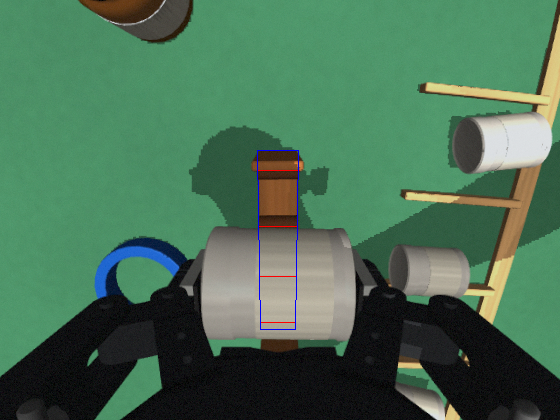

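The cradle edges at (259..298) and the trough centre at row ~198 match the model. I'll lower tin E into seat 0.

Call:
{"name": "step_arm", "arguments": {"motion": [{"slide": [-2,0,45],"dr": [0,0,0],"jaw": 50},{"slide": [-2,0,85],"dr": [0,0,0],"jaw": 50},{"slide": [-2,0,110],"dr": [0,0,0],"jaw": 50},{"slide": [-2,0,122],"dr": [0,0,0],"jaw": 50},{"slide": [-2,0,130],"dr": [0,0,0],"jaw": 50},{"slide": [-2,0,135],"dr": [0,0,0],"jaw": 50},{"slide": [-2,0,138],"dr": [0,0,0],"jaw": 50},{"slide": [-2,0,138],"dr": [0,0,0],"jaw": 50}]}}

```text
clock: 22.6
position: [622.4, 162.1, 21.7]
ee_rot: [0.731, -0.682, 0.0, -0.0]
contact_force: [0.2, 0.2, -1.8]
gripper_width: 59.4
grasp_force: 65.3
```

Call:
{"name": "step_arm", "arguments": {"motion": [{"slide": [0,0,0],"dr": [0,0,0],"jaw": 62},{"slide": [0,0,0],"dr": [0,0,0],"jaw": 66},{"slide": [0,0,0],"dr": [0,0,0],"jaw": 75},{"slide": [0,0,0],"dr": [0,0,0],"jaw": 85},{"slide": [0,0,0],"dr": [0,0,0],"jaw": 85},{"slide": [0,0,0],"dr": [0,0,0],"jaw": 85},{"slide": [0,0,-60],"dr": [0,0,0],"jaw": 85},{"slide": [0,0,-120],"dr": [0,0,0],"jaw": 85}]}}

```text
clock: 23.6
position: [621.8, 161.8, 141.9]
ee_rot: [0.731, -0.682, -0.0, 0.001]
contact_force: [1.1, 0.8, -0.1]
gripper_width: 84.9
grasp_force: 0.0
```

Run:
```python
from plan import *
chain([(444.2,-86,120,-11.5)])
```

```text
t 23.6 at [621.8 161.8 141.9] w 84.9 F [ 1.1  0.8 -0.1]
0 (444.2, -86, 120, -11.5) slide [234.9, 194.2, 22.6] dr [0.01, -0.01, 1.93]
```

Seat 0 is filled. Next is tin D; I'll hover and rescan.

Call:
{"name": "step_arm", "arguments": {"motion": [{"slide": [35,29,-20],"dr": [0,0,0.3],"jaw": 85},{"slide": [75,62,-20],"dr": [0,0,0.6],"jaw": 85},{"slide": [115,95,-20],"dr": [0,0,0.9],"jaw": 85},{"slide": [155,128,-10],"dr": [0,0,1.2],"jaw": 85},{"slide": [195,161,0],"dr": [0,0,1.5],"jaw": 85},{"slide": [235,194,15],"dr": [0,0,1.93],"jaw": 85},{"slide": [235,194,22],"dr": [0,0,1.93],"jaw": 85},{"slide": [235,194,22],"dr": [0,0,1.93],"jaw": 85}]}}

```text
clock: 24.6
position: [445.1, -85.9, 119.3]
ee_rot: [-0.633, 0.774, -0.0, 0.0]
contact_force: [0.2, 0.8, -0.6]
gripper_width: 84.9
grasp_force: 0.0
```

```bash
cat >> tins.py <<'E'
def hull(im,c,x,y,a,z=25,col=(0,0,255),o=(0,0),f=1):
    a=np.radians(a); t=np.linspace(0,2*np.pi,40); u=np.array([np.cos(a),np.sin(a),0]); v=np.array([-u[1],u[0],0])
    P=[proj(c,np.array([x,y,z])+s*30*u+25*np.cos(q)*v+25*np.sin(q)*np.array([0,0,1])) for s in(-1,1) for q in t]
    cv2.polylines(im,[cv2.convexHull(((np.array(P)-o+.5)*f).astype(np.int32))],True,col,1)
E
python3 - <<'E'
from plan import *; from tins import *
c,im=snap("wrist","w7.png"); hull(im,c,444.2,-86,-11.5)
ct,it=snap("top","t5.png"); tinscan(it,ct)
k=cv2.resize(it[185:235,170:260],None,fx=6,fy=6,interpolation=cv2.INTER_CUBIC); hull(k,ct,*seat(0),3.9,37,(0,0,255),(170,185),6)
cv2.imwrite("pics/w7o.png",np.hstack([cv2.resize(im,(400,300)),cv2.resize(k,(400,300))]))
chain([(444.2,-86,8,-11.5)],[(444.2,-86,160,-11.5),(*seat(1),120,3.9)])
E
```

```text
[450.3 406.2] -13.2 62 49
t 24.7 at [446.1 -85.2 119.8] w 85.0 F [ 0.6 -0.2 -0.2]
0 (444.2, -86, 8, -11.5) slide [1.2, 1.8, 111.8] dr [-0.01, 0.0, 0.01]
1 (444.2, -86, 160, -11.5) slide [0.0, 0.0, -152.0] dr [0.0, 0.0, 0.0]
1 (np.float64(618.4), np.float64(215.6), 120, 3.9) slide [-330.3, -110.6, -112.0] dr [0.0, 0.0, -1.92]
```

View pics/w7o.png

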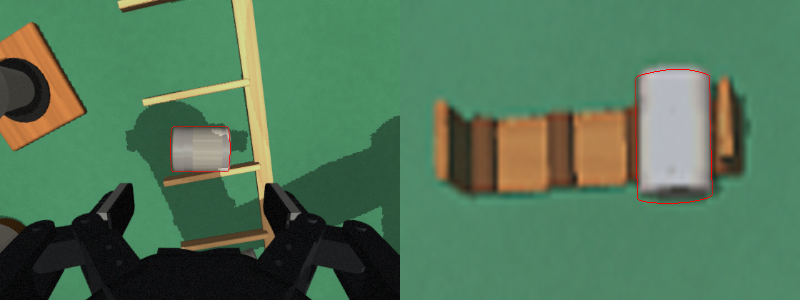

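Tin E is seated within about 1 mm and the D outline matches. I'll grasp D and carry it to seat 1.

Call:
{"name": "step_arm", "arguments": {"motion": [{"slide": [1,1,50],"dr": [0,0,0],"jaw": 85},{"slide": [1,1,90],"dr": [0,0,0],"jaw": 85},{"slide": [1,1,111],"dr": [0,0,0],"jaw": 85},{"slide": [1,1,111],"dr": [0,0,0],"jaw": 75},{"slide": [1,1,111],"dr": [0,0,0],"jaw": 50},{"slide": [1,1,111],"dr": [0,0,0],"jaw": 50},{"slide": [1,1,111],"dr": [0,0,0],"jaw": 50},{"slide": [1,1,111],"dr": [0,0,0],"jaw": 50}]}}

```text
clock: 25.7
position: [444.5, -86.3, 9.2]
ee_rot: [-0.633, 0.774, -0.001, 0.001]
contact_force: [-0.7, 3.4, 6.1]
gripper_width: 59.2
grasp_force: 65.0
```

Call:
{"name": "step_arm", "arguments": {"motion": [{"slide": [0,0,-60],"dr": [0,0,0],"jaw": 50},{"slide": [0,0,-115],"dr": [0,0,0],"jaw": 50},{"slide": [-30,-10,-145],"dr": [0,0,-0.2],"jaw": 50},{"slide": [-80,-27,-150],"dr": [0,0,-0.5],"jaw": 50},{"slide": [-130,-44,-150],"dr": [0,0,-0.8],"jaw": 50},{"slide": [-180,-60,-150],"dr": [0,0,-1.1],"jaw": 50},{"slide": [-230,-77,-150],"dr": [0,0,-1.5],"jaw": 50},{"slide": [-280,-94,-150],"dr": [0,0,-1.92],"jaw": 50}]}}

```text
clock: 26.7
position: [591.6, 170.2, 157.6]
ee_rot: [0.731, -0.682, -0.0, 0.001]
contact_force: [0.5, -1.0, -1.9]
gripper_width: 59.4
grasp_force: 66.3
```

Run:
```python
from plan import *
chain([(*seat(1),110,3.9)])
```

```text
t 26.7 at [591.6 170.2 157.6] w 59.4 F [ 0.5 -1.  -1.9]
0 (np.float64(618.4), np.float64(215.6), 110, 3.9) slide [-43.4, -30.0, 47.5] dr [0.01, -0.0, 0.01]
```

Call:
{"name": "step_arm", "arguments": {"motion": [{"slide": [-22,-15,0],"dr": [0,0,0],"jaw": 50},{"slide": [-43,-30,0],"dr": [0,0,0],"jaw": 50},{"slide": [-43,-30,25],"dr": [0,0,0],"jaw": 50},{"slide": [-43,-30,47],"dr": [0,0,0],"jaw": 50},{"slide": [-43,-30,47],"dr": [0,0,0],"jaw": 50},{"slide": [-43,-30,47],"dr": [0,0,0],"jaw": 50},{"slide": [-43,-30,47],"dr": [0,0,0],"jaw": 50},{"slide": [-43,-30,47],"dr": [0,0,0],"jaw": 50}]}}

```text
clock: 27.7
position: [618.9, 214.2, 112.3]
ee_rot: [0.731, -0.683, 0.0, -0.001]
contact_force: [-0.8, -0.4, -1.5]
gripper_width: 59.6
grasp_force: 66.3
```

Run:
```python
from plan import *
chain([(*seat(1),21.8,3.9)])
```

```text
t 27.7 at [618.9 214.2 112.3] w 59.6 F [-0.8 -0.4 -1.5]
0 (np.float64(618.4), np.float64(215.6), 21.8, 3.9) slide [-1.4, 0.6, 90.5] dr [-0.01, 0.01, -0.0]
```

Call:
{"name": "step_arm", "arguments": {"motion": [{"slide": [-2,0,30],"dr": [0,0,0],"jaw": 50},{"slide": [-2,0,55],"dr": [0,0,0],"jaw": 50},{"slide": [-2,0,70],"dr": [0,0,0],"jaw": 50},{"slide": [-2,0,80],"dr": [0,0,0],"jaw": 50},{"slide": [-2,0,86],"dr": [0,0,0],"jaw": 50},{"slide": [-2,0,90],"dr": [0,0,0],"jaw": 50},{"slide": [-2,0,90],"dr": [0,0,0],"jaw": 50},{"slide": [-2,0,90],"dr": [0,0,0],"jaw": 50}]}}

```text
clock: 28.7
position: [618.7, 216.2, 21.8]
ee_rot: [0.731, -0.683, 0.0, -0.0]
contact_force: [-0.8, 0.6, -1.4]
gripper_width: 59.1
grasp_force: 66.6
```

Call:
{"name": "step_arm", "arguments": {"motion": [{"slide": [0,0,0],"dr": [0,0,0],"jaw": 62},{"slide": [0,0,0],"dr": [0,0,0],"jaw": 66},{"slide": [0,0,0],"dr": [0,0,0],"jaw": 75},{"slide": [0,0,0],"dr": [0,0,0],"jaw": 85},{"slide": [0,0,0],"dr": [0,0,0],"jaw": 85},{"slide": [0,0,0],"dr": [0,0,0],"jaw": 85},{"slide": [0,0,-60],"dr": [0,0,0],"jaw": 85},{"slide": [0,0,-120],"dr": [0,0,0],"jaw": 85}]}}

```text
clock: 29.7
position: [618.1, 215.7, 141.9]
ee_rot: [0.731, -0.683, -0.0, 0.001]
contact_force: [1.2, 0.2, 0.7]
gripper_width: 85.3
grasp_force: 0.0
```

Run:
```python
from plan import *; from tins import *
ct,it=snap("top","t6.png"); tinscan(it,ct)
chain([(429.1,94.7,120,10.5)])
```

```text
[471.3 225.7] -1.6 63 47
[452.2 403.9] -13.2 63 49
[428.7  95.5] 10.6 63 48
t 29.8 at [623.1 217.7 153. ] w 85.2 F [1.3 0.9 7.5]
0 (429.1, 94.7, 120, 10.5) slide [109.2, 202.6, 29.4] dr [-0.11, 0.02, -0.81]
```

Tin B has been knocked to about (471,226). I'll take C next.

Call:
{"name": "step_arm", "arguments": {"motion": [{"slide": [18,33,0],"dr": [0,0,-0.1],"jaw": 85},{"slide": [40,73,0],"dr": [0,0,-0.3],"jaw": 85},{"slide": [62,113,0],"dr": [0,0,-0.4],"jaw": 85},{"slide": [85,155,10],"dr": [0,0,-0.6],"jaw": 85},{"slide": [108,197,22],"dr": [0,0,-0.82],"jaw": 85},{"slide": [108,197,22],"dr": [0,0,-0.82],"jaw": 85},{"slide": [108,197,22],"dr": [0,0,-0.82],"jaw": 85},{"slide": [108,197,22],"dr": [0,0,-0.82],"jaw": 85}]}}

```text
clock: 30.75
position: [430.5, 95.9, 119.7]
ee_rot: [0.769, -0.64, 0.0, -0.001]
contact_force: [-0.1, -0.5, -0.2]
gripper_width: 84.9
grasp_force: 0.0
```

Run:
```python
from plan import *; from tins import *
c,im=snap("wrist","w8.png"); hull(im,c,429.1,94.7,10.5)
ct,it=snap("top","t7.png"); tinscan(it,ct)
k=cv2.resize(it[185:260,150:250],None,fx=6,fy=6,interpolation=cv2.INTER_CUBIC)
for i in (0,1): hull(k,ct,*seat(i),3.9,37,(0,0,255),(150,185),6)
hull(k,ct,471.3,225,-1.6,25,(255,0,0),(150,185),6)
cv2.imwrite("pics/w8o.png",np.hstack([cv2.resize(im,(400,300)),cv2.resize(k,(400,300))]))
chain([(429.1,94.7,8,10.5)],[(429.1,94.7,160,10.5),(*seat(2),160,3.9)])
```

```text
[450.4 406.2] -13.2 63 49
[412.1 157. ] -12.2 56 52
t 30.9 at [430.1  95.7 119.4] w 84.8 F [ 0.3  0.9 -0.4]
0 (429.1, 94.7, 8, 10.5) slide [0.8, 1.2, 111.4] dr [-0.01, 0.0, -0.01]
1 (429.1, 94.7, 160, 10.5) slide [0.0, 0.0, -152.0] dr [0.0, 0.0, 0.0]
1 (np.float64(614.7), np.float64(269.5), 160, 3.9) slide [-138.1, -214.3, -152.0] dr [0.0, 0.0, 0.82]
```

View pics/w8o.png

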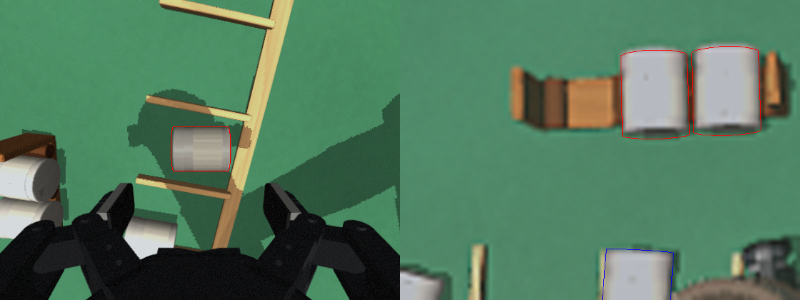

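Seats 0 and 1 are good and the C outline matches. B now lies at about (471,225), clear of the battens. I'll grasp C and carry it to seat 2.

Call:
{"name": "step_arm", "arguments": {"motion": [{"slide": [1,1,50],"dr": [0,0,0],"jaw": 85},{"slide": [1,1,90],"dr": [0,0,0],"jaw": 85},{"slide": [1,1,111],"dr": [0,0,0],"jaw": 85},{"slide": [1,1,111],"dr": [0,0,0],"jaw": 75},{"slide": [1,1,111],"dr": [0,0,0],"jaw": 50},{"slide": [1,1,111],"dr": [0,0,0],"jaw": 50},{"slide": [1,1,111],"dr": [0,0,0],"jaw": 50},{"slide": [1,1,111],"dr": [0,0,0],"jaw": 50}]}}

```text
clock: 31.85
position: [428.8, 94.1, 9.0]
ee_rot: [0.768, -0.64, 0.0, -0.001]
contact_force: [-0.3, -0.1, 3.6]
gripper_width: 58.9
grasp_force: 64.7
```

Call:
{"name": "step_arm", "arguments": {"motion": [{"slide": [0,0,-60],"dr": [0,0,0],"jaw": 50},{"slide": [0,0,-115],"dr": [0,0,0],"jaw": 50},{"slide": [-15,-25,-145],"dr": [0,0,0.1],"jaw": 50},{"slide": [-40,-62,-150],"dr": [0,0,0.3],"jaw": 50},{"slide": [-68,-105,-150],"dr": [0,0,0.5],"jaw": 50},{"slide": [-96,-149,-150],"dr": [0,0,0.7],"jaw": 50},{"slide": [-120,-186,-150],"dr": [0,0,0.82],"jaw": 50},{"slide": [-138,-214,-150],"dr": [0,0,0.82],"jaw": 50}]}}

```text
clock: 32.85
position: [614.5, 269.3, 157.2]
ee_rot: [0.731, -0.683, -0.0, 0.001]
contact_force: [1.1, -0.1, -2.1]
gripper_width: 59.0
grasp_force: 66.2
```

Call:
{"name": "step_arm", "arguments": {"motion": [{"slide": [0,0,0],"dr": [0,0,0],"jaw": 50},{"slide": [0,0,25],"dr": [0,0,0],"jaw": 50},{"slide": [0,0,45],"dr": [0,0,0],"jaw": 50},{"slide": [0,0,45],"dr": [0,0,0],"jaw": 50},{"slide": [0,0,45],"dr": [0,0,0],"jaw": 50},{"slide": [0,0,45],"dr": [0,0,0],"jaw": 50},{"slide": [0,0,45],"dr": [0,0,0],"jaw": 50},{"slide": [0,0,45],"dr": [0,0,0],"jaw": 50}]}}

```text
clock: 33.85
position: [614.0, 268.3, 113.8]
ee_rot: [0.731, -0.683, 0.0, -0.0]
contact_force: [-0.2, -0.0, -2.0]
gripper_width: 59.3
grasp_force: 66.1
```

Run:
```python
from plan import *
chain([(*seat(2),21.8,3.9)])
```

```text
t 33.9 at [614.  268.3 113.8] w 59.3 F [-0.2 -0.  -2. ]
0 (np.float64(614.7), np.float64(269.5), 21.8, 3.9) slide [-1.1, -0.8, 92.0] dr [-0.0, 0.0, -0.0]
```

Call:
{"name": "step_arm", "arguments": {"motion": [{"slide": [-1,-1,30],"dr": [0,0,0],"jaw": 50},{"slide": [-1,-1,55],"dr": [0,0,0],"jaw": 50},{"slide": [-1,-1,70],"dr": [0,0,0],"jaw": 50},{"slide": [-1,-1,80],"dr": [0,0,0],"jaw": 50},{"slide": [-1,-1,87],"dr": [0,0,0],"jaw": 50},{"slide": [-1,-1,91],"dr": [0,0,0],"jaw": 50},{"slide": [-1,-1,91],"dr": [0,0,0],"jaw": 50},{"slide": [-1,-1,91],"dr": [0,0,0],"jaw": 50}]}}

```text
clock: 34.85
position: [615.1, 269.5, 22.9]
ee_rot: [0.731, -0.683, 0.0, -0.001]
contact_force: [0.2, -0.8, -1.7]
gripper_width: 59.1
grasp_force: 66.1
```

Call:
{"name": "step_arm", "arguments": {"motion": [{"slide": [0,0,0],"dr": [0,0,0],"jaw": 62},{"slide": [0,0,0],"dr": [0,0,0],"jaw": 66},{"slide": [0,0,0],"dr": [0,0,0],"jaw": 75},{"slide": [0,0,0],"dr": [0,0,0],"jaw": 85},{"slide": [0,0,0],"dr": [0,0,0],"jaw": 85},{"slide": [0,0,0],"dr": [0,0,0],"jaw": 85},{"slide": [0,0,-60],"dr": [0,0,0],"jaw": 85},{"slide": [0,0,-110],"dr": [0,0,0],"jaw": 85}]}}

```text
clock: 35.85
position: [615.0, 269.3, 133.7]
ee_rot: [0.731, -0.683, 0.0, 0.0]
contact_force: [0.7, 0.6, 0.7]
gripper_width: 85.0
grasp_force: 0.0
```

Call:
{"name": "step_arm", "arguments": {"motion": [{"slide": [0,0,-10],"dr": [0,0,0],"jaw": 85},{"slide": [-30,40,-10],"dr": [0,0,0],"jaw": 85},{"slide": [-60,80,-10],"dr": [0,0,0],"jaw": 85},{"slide": [-90,120,-10],"dr": [0,0,0],"jaw": 85},{"slide": [-100,130,-10],"dr": [0,0,0],"jaw": 85},{"slide": [-100,130,-10],"dr": [0,0,0],"jaw": 85},{"slide": [-100,130,-10],"dr": [0,0,0],"jaw": 85},{"slide": [-100,130,-10],"dr": [0,0,0],"jaw": 85}]}}

```text
clock: 36.85
position: [479.3, 359.5, 142.0]
ee_rot: [0.73, -0.684, 0.0, 0.0]
contact_force: [0.2, 0.1, -0.6]
gripper_width: 85.0
grasp_force: 0.0
```

Run:
```python
from plan import *; from tins import *
ct,it=snap("top","t8.png"); tinscan(it,ct)
k=cv2.resize(it[185:285,130:263],None,fx=6,fy=6,interpolation=cv2.INTER_CUBIC)
for i in (0,1,2): hull(k,ct,*seat(i),3.9,37,(0,0,255),(130,185),6)
hull(k,ct,471.3,225,-1.6,25,(255,0,0),(130,185),6)
cv2.imwrite("pics/t8o.png",k)
chain([(471.3,225,120,-1.6)])
```

```text
[470.8 226.3] -0.9 63 52
[459.3 397.3] -10.2 44 33
t 36.9 at [479.2 359.6 142. ] w 85.1 F [-0.2 -0.3 -0.1]
0 (471.3, 225, 120, -1.6) slide [133.8, 16.7, 22.1] dr [0.0, -0.0, 0.67]
```

View pics/t8o.png

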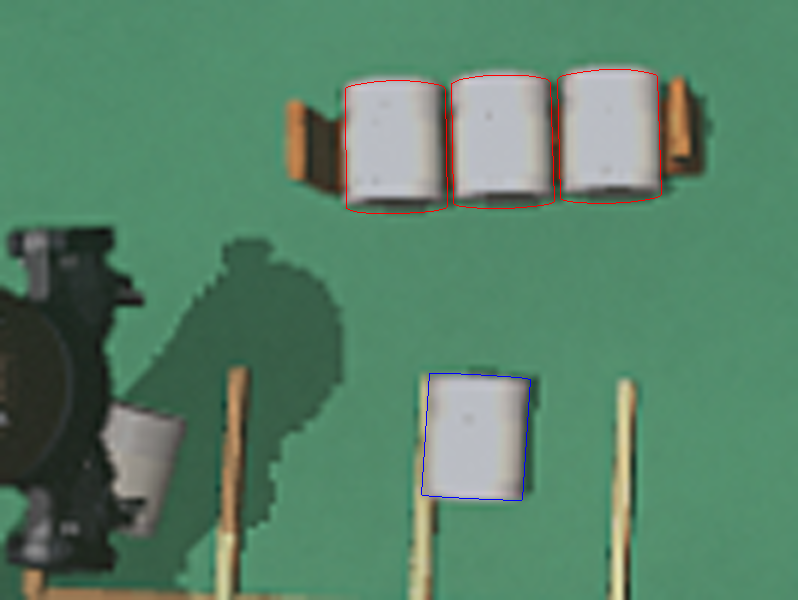

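All three troughs are filled and centred. B rests by its left batten at about (471,225). I'll grasp it.

Call:
{"name": "step_arm", "arguments": {"motion": [{"slide": [40,5,0],"dr": [0,0,0.2],"jaw": 85},{"slide": [80,10,0],"dr": [0,0,0.5],"jaw": 85},{"slide": [115,15,10],"dr": [0,0,0.72],"jaw": 85},{"slide": [134,17,22],"dr": [0,0,0.72],"jaw": 85},{"slide": [134,17,22],"dr": [0,0,0.72],"jaw": 85},{"slide": [134,17,22],"dr": [0,0,0.72],"jaw": 85},{"slide": [134,17,22],"dr": [0,0,0.72],"jaw": 85},{"slide": [134,17,22],"dr": [0,0,0.72],"jaw": 85}]}}

```text
clock: 37.9
position: [470.6, 226.3, 120.5]
ee_rot: [-0.696, 0.718, -0.0, 0.0]
contact_force: [0.3, 0.3, 0.5]
gripper_width: 85.0
grasp_force: 0.0
```

Run:
```python
from plan import *
chain([(471.3,225,8,-2)],[(471.3,225,180,-2),(*seat(3),160,3.9)])
```

```text
t 37.9 at [470.6 226.3 120.5] w 85.0 F [0.3 0.3 0.5]
0 (471.3, 225, 8, -2) slide [1.4, -0.7, 112.5] dr [-0.0, 0.0, 0.02]
1 (471.3, 225, 180, -2) slide [0.0, 0.0, -172.0] dr [0.0, 0.0, 0.0]
1 (np.float64(620.2), np.float64(188.7), 160, 3.9) slide [31.1, -150.1, -152.0] dr [0.0, 0.0, -0.74]
```

Call:
{"name": "step_arm", "arguments": {"motion": [{"slide": [1,0,50],"dr": [0,0,0],"jaw": 85},{"slide": [1,0,90],"dr": [0,0,0],"jaw": 85},{"slide": [1,0,112],"dr": [0,0,0],"jaw": 85},{"slide": [1,0,112],"dr": [0,0,0],"jaw": 75},{"slide": [1,0,112],"dr": [0,0,0],"jaw": 50},{"slide": [1,0,112],"dr": [0,0,0],"jaw": 50},{"slide": [1,0,112],"dr": [0,0,0],"jaw": 50},{"slide": [1,0,112],"dr": [0,0,0],"jaw": 50}]}}

```text
clock: 38.9
position: [470.9, 225.0, 9.3]
ee_rot: [-0.695, 0.719, -0.0, 0.001]
contact_force: [-0.4, 1.0, 5.9]
gripper_width: 59.4
grasp_force: 64.9
```

Call:
{"name": "step_arm", "arguments": {"motion": [{"slide": [0,0,-60],"dr": [0,0,0],"jaw": 50},{"slide": [0,0,-115],"dr": [0,0,0],"jaw": 50},{"slide": [0,0,-150],"dr": [0,0,0],"jaw": 50},{"slide": [8,-40,-155],"dr": [0,0,-0.2],"jaw": 50},{"slide": [16,-80,-155],"dr": [0,0,-0.5],"jaw": 50},{"slide": [24,-120,-155],"dr": [0,0,-0.74],"jaw": 50},{"slide": [31,-150,-152],"dr": [0,0,-0.74],"jaw": 50},{"slide": [31,-150,-152],"dr": [0,0,-0.74],"jaw": 50}]}}

```text
clock: 39.9
position: [620.2, 187.4, 158.6]
ee_rot: [0.731, -0.683, -0.0, 0.001]
contact_force: [0.0, -0.4, -1.6]
gripper_width: 59.7
grasp_force: 65.7
```

Call:
{"name": "step_arm", "arguments": {"motion": [{"slide": [0,0,5],"dr": [0,0,0],"jaw": 50},{"slide": [0,0,10],"dr": [0,0,0],"jaw": 50},{"slide": [0,0,10],"dr": [0,0,0],"jaw": 50},{"slide": [0,0,10],"dr": [0,0,0],"jaw": 50},{"slide": [0,0,10],"dr": [0,0,0],"jaw": 50},{"slide": [0,0,10],"dr": [0,0,0],"jaw": 50},{"slide": [0,0,10],"dr": [0,0,0],"jaw": 50},{"slide": [0,0,10],"dr": [0,0,0],"jaw": 50}]}}

```text
clock: 40.9
position: [619.3, 188.5, 150.3]
ee_rot: [0.731, -0.682, 0.0, 0.0]
contact_force: [-0.9, 0.1, -1.2]
gripper_width: 59.3
grasp_force: 65.7
```

Run:
```python
from plan import *
chain([(*seat(3),63.5,3.9)])
```

```text
t 40.9 at [619.3 188.5 150.3] w 59.3 F [-0.9  0.1 -1.2]
0 (np.float64(620.2), np.float64(188.7), 63.5, 3.9) slide [-0.1, -0.9, 86.8] dr [0.0, -0.0, 0.02]
```

Call:
{"name": "step_arm", "arguments": {"motion": [{"slide": [0,-1,30],"dr": [0,0,0],"jaw": 50},{"slide": [0,-1,52],"dr": [0,0,0],"jaw": 50},{"slide": [0,-1,66],"dr": [0,0,0],"jaw": 50},{"slide": [0,-1,76],"dr": [0,0,0],"jaw": 50},{"slide": [0,-1,82],"dr": [0,0,0],"jaw": 50},{"slide": [0,-1,85],"dr": [0,0,0],"jaw": 50},{"slide": [0,-1,86],"dr": [0,0,0],"jaw": 50},{"slide": [0,-1,86],"dr": [0,0,0],"jaw": 50}]}}

```text
clock: 41.9
position: [620.5, 188.7, 64.7]
ee_rot: [0.732, -0.682, 0.0, -0.0]
contact_force: [-0.4, 0.5, -1.8]
gripper_width: 59.2
grasp_force: 65.7
```

Run:
```python
from plan import *
chain([(*seat(3),63.5,3.9)])
```

```text
t 41.9 at [620.5 188.7  64.7] w 59.2 F [-0.4  0.5 -1.8]
0 (np.float64(620.2), np.float64(188.7), 63.5, 3.9) slide [-0.0, 0.3, 1.2] dr [-0.01, 0.0, 0.02]
```

Call:
{"name": "step_arm", "arguments": {"motion": [{"slide": [0,0,1],"dr": [0,0,0],"jaw": 50},{"slide": [0,0,2],"dr": [0,0,0],"jaw": 50},{"slide": [0,0,2],"dr": [0,0,0],"jaw": 62},{"slide": [0,0,2],"dr": [0,0,0],"jaw": 66},{"slide": [0,0,2],"dr": [0,0,0],"jaw": 75},{"slide": [0,0,2],"dr": [0,0,0],"jaw": 85},{"slide": [0,0,2],"dr": [0,0,0],"jaw": 85},{"slide": [0,0,2],"dr": [0,0,0],"jaw": 85}]}}

```text
clock: 42.9
position: [620.3, 188.6, 62.3]
ee_rot: [0.731, -0.682, 0.0, 0.0]
contact_force: [0.5, 0.7, 0.0]
gripper_width: 84.9
grasp_force: 0.0
```

Call:
{"name": "step_arm", "arguments": {"motion": [{"slide": [0,0,-20],"dr": [0,0,0],"jaw": 85},{"slide": [0,0,-50],"dr": [0,0,0],"jaw": 85},{"slide": [0,0,-80],"dr": [0,0,0],"jaw": 85},{"slide": [0,0,-90],"dr": [0,0,0],"jaw": 85},{"slide": [0,40,-90],"dr": [0,0,0],"jaw": 85},{"slide": [0,80,-90],"dr": [0,0,0],"jaw": 85},{"slide": [0,100,-90],"dr": [0,0,0],"jaw": 85},{"slide": [0,100,-90],"dr": [0,0,0],"jaw": 85}]}}

```text
clock: 43.9
position: [519.0, 181.3, 151.9]
ee_rot: [0.732, -0.682, -0.0, 0.001]
contact_force: [0.6, 1.1, 1.1]
gripper_width: 85.1
grasp_force: 0.0
```

Run:
```python
from plan import *; from tins import *
ct,it=snap("top","t9.png"); tinscan(it,ct)
k=cv2.resize(it[170:285,120:273],None,fx=5.2,fy=5.2,interpolation=cv2.INTER_CUBIC)
for i in (0,1,2): hull(k,ct,*seat(i),3.9,37,(0,0,255),(120,170),5.2)
hull(k,ct,*seat(3),3.9,79,(255,0,0),(120,170),5.2)
hull(k,ct,451,405.2,-13.3,25,(255,0,0),(120,170),5.2)
cv2.imwrite("pics/t9o.png",k)
chain([(451,405.2,120,-13.3)])
```

```text
t 44.0 at [520.2 181.6 152. ] w 85.0 F [-0.4  0.8  0.1]
0 (451, 405.2, 120, -13.3) slide [-227.9, 53.2, 32.0] dr [0.0, -0.0, 2.17]
```

View pics/t9o.png

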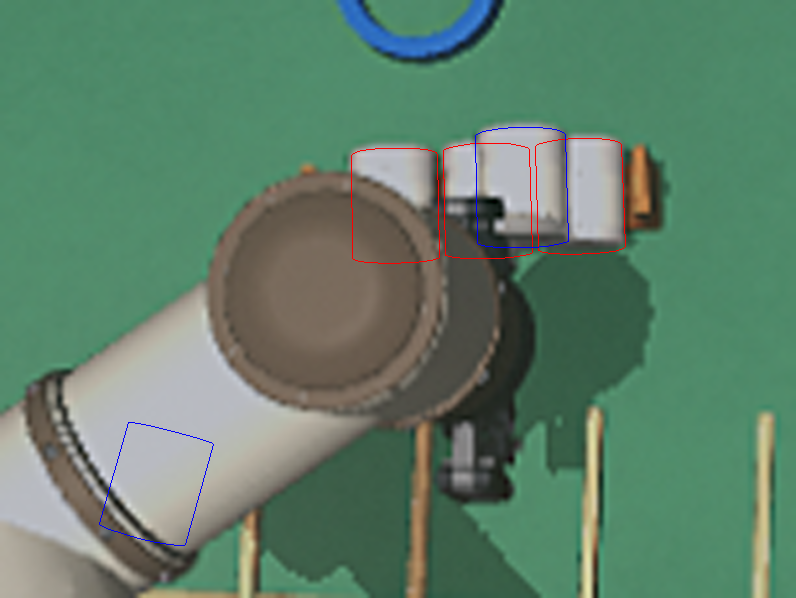

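Tin B is saddled at seat 3. I count 15 pictures viewed, one over the limit, so I'll rely on numbers from here. Next: tin A.

Call:
{"name": "step_arm", "arguments": {"motion": [{"slide": [-45,10,0],"dr": [0,0,0.4],"jaw": 85},{"slide": [-90,20,0],"dr": [0,0,0.8],"jaw": 85},{"slide": [-135,31,0],"dr": [0,0,1.2],"jaw": 85},{"slide": [-180,42,10],"dr": [0,0,1.6],"jaw": 85},{"slide": [-228,54,25],"dr": [0,0,2.17],"jaw": 85},{"slide": [-228,54,32],"dr": [0,0,2.17],"jaw": 85},{"slide": [-228,54,32],"dr": [0,0,2.17],"jaw": 85},{"slide": [-228,54,32],"dr": [0,0,2.17],"jaw": 85}]}}

```text
clock: 44.95
position: [451.5, 404.5, 120.5]
ee_rot: [-0.62, 0.785, -0.0, 0.0]
contact_force: [-0.2, -0.4, -0.4]
gripper_width: 85.1
grasp_force: 0.0
```

Run:
```python
from plan import *; from tins import *
c,im=snap("wrist","w9.png")
hsv=cv2.cvtColor(im,cv2.COLOR_BGR2HSV); m=((hsv[...,1]<60)&(hsv[...,2]>85)).astype(np.uint8)
n,l,st,ce=cv2.connectedComponentsWithStats(m)
for i in range(1,n):
    if st[i,4]>800:
        P=np.array([unproj(c,(x,y),25)[:2] for y,x in np.argwhere(l==i)[::5]]).astype(np.float32); r=cv2.minAreaRect(P)
        print(st[i],P.mean(0).round(1),np.round(r[0],1),np.round(r[1],1),round(r[2],1))
q=cv2.convexHull(np.array([[0,0]])) if 0 else None
# expected silhouette of tin A
h=np.zeros(im.shape[:2],np.uint8); t=im.copy(); hull(t,c,451,405.2,-13.3,25,(1,2,3)); b=np.argwhere((t==(1,2,3)).all(2)); print('expected rows/cols',b.min(0),b.max(0))
ct,it=snap("top","t10.png"); tinscan(it,ct)
# upper tin and lower tins in top view: white pixels inside predicted hulls
hs=cv2.cvtColor(it,cv2.COLOR_BGR2HSV); w=((hs[...,1]<60)&(hs[...,2]>110)).astype(np.uint8); w[:180]=0;w[240:]=0;w[:,:165]=0;w[:,265:]=0
n,l,st,ce=cv2.connectedComponentsWithStats(w); print([(s.tolist(),x.round(1).tolist()) for s,x in zip(st,ce)][1:])
chain([(451,405.2,8,-13.3)],[(451,405.2,180,-13.3),(*seat(4),150,3.9)])
```

```text
[   0   39   56   93 2555] [622.3 269.8] [624.3 264.2] [49.  54.6] 2.9
[ 239  178   83   62 4968] [450.4 405.1] [450.6 405.4] [51.2 66.6] 76.6
expected rows/cols [178  45] [418 383]
[450.2 407.4] -11.7 60 45
[([205, 194, 35, 24, 689], [221.8, 205.1]), ([187, 198, 16, 21, 318], [194.6, 207.6])]
t 45.0 at [451.4 404.5 120.9] w 85.1 F [0.2 0.5 0.2]
0 (451, 405.2, 8, -13.3) slide [-0.4, 0.6, 112.9] dr [-0.0, 0.01, -0.01]
1 (451, 405.2, 180, -13.3) slide [0.0, 0.0, -172.0] dr [0.0, 0.0, 0.0]
1 (np.float64(616.6), np.float64(242.5), 150, 3.9) slide [120.2, -198.6, -142.0] dr [0.0, 0.0, -2.15]
```

Call:
{"name": "step_arm", "arguments": {"motion": [{"slide": [0,1,50],"dr": [0,0,0],"jaw": 85},{"slide": [0,1,90],"dr": [0,0,0],"jaw": 85},{"slide": [0,1,112],"dr": [0,0,0],"jaw": 85},{"slide": [0,1,112],"dr": [0,0,0],"jaw": 75},{"slide": [0,1,112],"dr": [0,0,0],"jaw": 50},{"slide": [0,1,112],"dr": [0,0,0],"jaw": 50},{"slide": [0,1,112],"dr": [0,0,0],"jaw": 50},{"slide": [0,1,112],"dr": [0,0,0],"jaw": 50}]}}

```text
clock: 46.05
position: [450.4, 406.2, 9.9]
ee_rot: [-0.62, 0.784, 0.0, 0.001]
contact_force: [0.1, -0.4, 6.2]
gripper_width: 59.4
grasp_force: 65.5
```

Call:
{"name": "step_arm", "arguments": {"motion": [{"slide": [0,0,-60],"dr": [0,0,0],"jaw": 50},{"slide": [0,0,-115],"dr": [0,0,0],"jaw": 50},{"slide": [5,-8,-160],"dr": [0,0,-0.2],"jaw": 50},{"slide": [30,-50,-165],"dr": [0,0,-0.7],"jaw": 50},{"slide": [55,-91,-165],"dr": [0,0,-1.2],"jaw": 50},{"slide": [80,-132,-165],"dr": [0,0,-1.7],"jaw": 50},{"slide": [105,-174,-165],"dr": [0,0,-2.15],"jaw": 50},{"slide": [120,-199,-160],"dr": [0,0,-2.15],"jaw": 50}]}}

```text
clock: 47.05
position: [616.5, 240.9, 167.5]
ee_rot: [0.73, -0.683, -0.0, 0.0]
contact_force: [-0.1, 0.4, -1.6]
gripper_width: 59.5
grasp_force: 66.5
```

Call:
{"name": "step_arm", "arguments": {"motion": [{"slide": [0,0,5],"dr": [0,0,0],"jaw": 50},{"slide": [0,0,15],"dr": [0,0,0],"jaw": 50},{"slide": [0,0,18],"dr": [0,0,0],"jaw": 50},{"slide": [0,0,18],"dr": [0,0,0],"jaw": 50},{"slide": [0,0,18],"dr": [0,0,0],"jaw": 50},{"slide": [0,0,18],"dr": [0,0,0],"jaw": 50},{"slide": [0,0,18],"dr": [0,0,0],"jaw": 50},{"slide": [0,0,18],"dr": [0,0,0],"jaw": 50}]}}

```text
clock: 48.05
position: [615.7, 242.8, 150.4]
ee_rot: [0.731, -0.683, 0.0, -0.0]
contact_force: [-0.3, 0.5, -2.5]
gripper_width: 59.3
grasp_force: 66.4
```

Run:
```python
from plan import *
chain([(*seat(4),63,3.9)])
```

```text
t 48.0 at [615.7 242.8 150.4] w 59.3 F [-0.3  0.5 -2.5]
0 (np.float64(616.6), np.float64(242.5), 63, 3.9) slide [0.4, -0.9, 87.4] dr [-0.0, 0.0, -0.0]
```

Call:
{"name": "step_arm", "arguments": {"motion": [{"slide": [0,-1,28],"dr": [0,0,0],"jaw": 50},{"slide": [0,-1,48],"dr": [0,0,0],"jaw": 50},{"slide": [0,-1,62],"dr": [0,0,0],"jaw": 50},{"slide": [0,-1,73],"dr": [0,0,0],"jaw": 50},{"slide": [0,-1,80],"dr": [0,0,0],"jaw": 50},{"slide": [0,-1,84],"dr": [0,0,0],"jaw": 50},{"slide": [0,-1,86],"dr": [0,0,0],"jaw": 50},{"slide": [0,-1,87],"dr": [0,0,0],"jaw": 50}]}}

```text
clock: 49.05
position: [616.9, 243.5, 64.9]
ee_rot: [0.731, -0.683, 0.0, -0.001]
contact_force: [-4.4, 2.5, 5.8]
gripper_width: 59.5
grasp_force: 67.1
```

Call:
{"name": "step_arm", "arguments": {"motion": [{"slide": [0,0,0],"dr": [0,0,0],"jaw": 50},{"slide": [0,0,1],"dr": [0,0,0],"jaw": 50},{"slide": [0,0,1],"dr": [0,0,0],"jaw": 62},{"slide": [0,0,1],"dr": [0,0,0],"jaw": 66},{"slide": [0,0,1],"dr": [0,0,0],"jaw": 75},{"slide": [0,0,1],"dr": [0,0,0],"jaw": 85},{"slide": [0,0,1],"dr": [0,0,0],"jaw": 85},{"slide": [0,0,1],"dr": [0,0,0],"jaw": 85}]}}

```text
clock: 50.05
position: [616.7, 242.9, 62.3]
ee_rot: [0.731, -0.683, 0.0, -0.0]
contact_force: [-0.8, 0.5, 0.8]
gripper_width: 84.8
grasp_force: 0.0
```

Call:
{"name": "step_arm", "arguments": {"motion": [{"slide": [0,0,-20],"dr": [0,0,0],"jaw": 85},{"slide": [0,0,-50],"dr": [0,0,0],"jaw": 85},{"slide": [0,0,-90],"dr": [0,0,0],"jaw": 85},{"slide": [0,0,-130],"dr": [0,0,0],"jaw": 85},{"slide": [40,30,-140],"dr": [0,0,0],"jaw": 85},{"slide": [80,70,-140],"dr": [0,0,0],"jaw": 85},{"slide": [120,110,-140],"dr": [0,0,0],"jaw": 85},{"slide": [160,150,-140],"dr": [0,0,0],"jaw": 85}]}}

```text
clock: 51.05
position: [476.4, 71.9, 202.5]
ee_rot: [0.731, -0.683, 0.0, -0.0]
contact_force: [0.2, -0.4, -0.0]
gripper_width: 85.1
grasp_force: 0.0
```

Call:
{"name": "step_arm", "arguments": {"motion": [{"slide": [30,0,0],"dr": [0,0,0],"jaw": 85},{"slide": [60,0,0],"dr": [0,0,0],"jaw": 85},{"slide": [90,0,0],"dr": [0,0,0],"jaw": 85},{"slide": [110,0,0],"dr": [0,0,0],"jaw": 85},{"slide": [110,0,0],"dr": [0,0,0],"jaw": 85},{"slide": [110,0,0],"dr": [0,0,0],"jaw": 85},{"slide": [110,0,0],"dr": [0,0,0],"jaw": 85},{"slide": [110,0,0],"dr": [0,0,0],"jaw": 85}]}}

```text
clock: 52.05
position: [485.2, -36.0, 202.4]
ee_rot: [0.731, -0.682, 0.0, -0.0]
contact_force: [1.0, -0.5, -0.5]
gripper_width: 85.3
grasp_force: 0.0
```

Run:
```python
from plan import *; from tins import *
print(arm.read_state()["position"])
for n in ("top","scene"):
    c,im=snap(n,n+"_end.png"); hs=cv2.cvtColor(im,cv2.COLOR_BGR2HSV); w=((hs[...,1]<70)&(hs[...,2]>100)).astype(np.uint8)
    ref=cv2.imread("pics/%s0.png"%n)
    def mask(items):
        m=np.zeros(w.shape,np.uint8)
        for (x,y,z) in items:
            t=np.zeros(im.shape,np.uint8)
            hull(t,c,x,y,CA,z,(255,255,255)); cs,_=cv2.findContours(t[...,0],cv2.RETR_EXTERNAL,cv2.CHAIN_APPROX_NONE); cv2.drawContours(m,cs,-1,1,-1)
        return m
    base=[(*seat(i),37) for i in range(3)]; up=[(*seat(i),79) for i in (3,4)]
    m=mask(base+up); box=cv2.dilate(m,np.ones((25,25)))
    obs=w*box
    print(n,'IoU all',(obs&m).sum()/(obs|m).sum(),'pred',m.sum(),'obs',obs.sum(), 'bbox pred',cv2.boundingRect(m),'obs',cv2.boundingRect(obs),'cent',np.argwhere(m).mean(0).round(1),np.argwhere(obs).mean(0).round(1))
    for i in (3,4):
        mm=mask([(*seat(i),79)]); print('upper',i,'white frac',(obs&mm).sum()/mm.sum())
    # stack
    def circ(ps):
        P=np.array([proj(c,(633.5+r*np.cos(a),-193+r*np.sin(a),z)) for r,z in ps for a in np.linspace(0,6.283,60)])
        m=np.zeros(w.shape,np.uint8); cv2.fillConvexPoly(m,cv2.convexHull(P.astype(np.int32)),1); return m
    m=circ([(32,146),(32,62),(27,62)])|circ([(27,62),(20,12)]); box=cv2.dilate(m,np.ones((15,15)))
    g=((hs[...,1]<70)&(hs[...,2]>75)).astype(np.uint8)*box
    print('stack bbox pred',cv2.boundingRect(m),'obs',cv2.boundingRect(g),'IoU',(g&m).sum()/(g|m).sum())
```

```text
[485.21904361 -36.03239432 202.35099032]
top IoU all 0.7980480480480481 pred 1311 obs 1084 bbox pred (187, 194, 54, 27) obs (177, 193, 67, 26) cent [207.2 213. ] [205.3 212.3]
upper 3 white frac 0.8584474885844748
upper 4 white frac 0.8427230046948356
stack bbox pred (339, 188, 28, 28) obs (333, 181, 35, 36) IoU 0.7539936102236422
scene IoU all 0.7166863207547169 pred 3355 obs 2468 bbox pred (302, 247, 78, 76) obs (299, 241, 89, 81) cent [282.8 342.5] [280.  346.3]
upper 3 white frac 0.8305954825462012
upper 4 white frac 0.818359375
stack bbox pred (204, 140, 31, 55) obs (205, 137, 37, 57) IoU 0.8908132530120482
```

Run:
```python
from plan import *; from tins import *
for n in ("top","scene"):
    c=cam(n); im=cv2.imread("pics/%s_end.png"%n); g=cv2.cvtColor(im,cv2.COLOR_BGR2HSV)
    w=((g[...,1]<70)&(g[...,2]>90)).astype(np.uint8)
    m=np.zeros(w.shape,np.uint8)
    for i,z in zip(range(5),(37,37,37,79,79)):
        t=np.zeros(im.shape,np.uint8); hull(t,c,*seat(i),CA,z,(255,)*3); cs,_=cv2.findContours(t[...,0],0,1); cv2.drawContours(m,cs,-1,1,-1)
    nn,l,st,ce=cv2.connectedComponentsWithStats(w*cv2.dilate(m,np.ones((21,21)))); o=(l==1+st[1:,4].argmax()).astype(np.uint8)
    x0,y0,W,H=cv2.boundingRect(m); print(n,'bbox',(x0,y0,W,H),cv2.boundingRect(o))
    print('top-edge diff',[int(o[:,x].argmax())-int(m[:,x].argmax()) if o[:,x].any() else None for x in range(x0,x0+W,3)])
    print('bot-edge diff',[int(o[::-1,x].argmax())-int(m[::-1,x].argmax()) if o[:,x].any() else None for x in range(x0,x0+W,3)])
# bystanders: shift of image patches top0 -> top_end
a=cv2.imread("pics/top0.png"); b=cv2.imread("pics/top_end.png")
for nm,(x,y,w_,h) in dict(tape=(183,148,36,36),jar=(272,152,30,32),strip=(362,136,18,54)).items():
    print(nm,round(float(cv2.absdiff(a[y:y+h,x:x+w_],b[y:y+h,x:x+w_]).mean()),2))
```

```text
top bbox (187, 194, 54, 27) (187, 193, 53, 27)
top-edge diff [0, 0, -1, 0, 0, 0, 0, 1, 1, 0, 0, 0, 0, 0, 0, 0, 0, -1]
bot-edge diff [1, 1, 1, 5, 5, 5, 4, 1, 3, 5, 5, 5, 4, 4, 2, 2, 2, 2]
scene bbox (302, 247, 78, 76) (303, 247, 80, 74)
top-edge diff [None, -1, 0, 0, 0, 0, 0, 0, 1, 0, 0, 1, 1, 0, 1, 1, 1, 1, 1, 1, 1, 1, 1, 0, 1, 0]
bot-edge diff [None, -1, 0, 0, 0, 4, 5, 0, 1, 0, 0, 0, 2, 10, 11, 13, 13, 12, 9, 3, -1, -1, -1, 0, 0, 0]
tape 0.98
jar 0.98
strip 1.12
```

Both views match the intended pile to about 1 px, apart from shaded ends, and the bystanders have not moved. I'll hand in.

```bash
python3 -c "
from bench import arm
print(arm.job_done())"
```

```text
the job is handed in; nothing more can be done
None
```

I handed the job in at about 52 s: all three cups are nested on the pad, all five tins are in the cradle pyramid, and the tape, jar and wood strip did not move; no verdict came back, and I viewed 15 pictures, one over the limit of 14.

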